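# Loosen the length stop's knurled wheel and set the stop to the blank

## Robot

A 6-joint arm with a two-finger parallel gripper is mounted at the origin on the work surface. World frame = base frame: x ahead of the robot, y to its left, z up, the work surface at z = 0. Lengths are in m, angles in rad, forces in N, time in s.
With the tool pointing down it reaches from about 0.35 to 0.775 m from the base axis. Payload 5.5 kg.
Tool frame: the origin (TCP) lies at the very end of the fingers, on their centre line; the grasp point (between the pads) lies 19 mm behind it; z points along the fingers, y is the direction in which the jaws open and shut (so a half turn about z gives the same grasp; the last joint's range is limited). The gripper opens to 85 mm and grips with 20 to 120 N. Pads are 22 mm wide; open, the fingers measure 114 mm over their backs; the gripper's body (76 mm by 85 mm) begins 54 mm behind the grasp point. The pads swing forward as they close: fully open they stand 13 mm farther back than shut.
Start: joints at [0.97, 0.313, 0.046, 1.304, 0, 1.431], TCP at [0.256, 0.515, 0.231] pointing down, gripper open.
Joint ranges: [-2.76, 2.76], [-0.86, 1.69], [-1.03, 1.26], [-2.2, 2.34], [-1.47, 1.5], [-3.14, 3.14]. Speed limits (rad/s): [2.57, 2.57, 3.14, 3.14, 3.14, 3.14].

## Interface

Orientations are given as a unit quaternion [w, x, y, z].
In Python, from plant import observe, grab_frame, camera_params, job_done gives the robot as it stands. The module is installed in compiled form; this text tells all that it offers.
- The arm moves only by the tool send_rows, never from a script. Its argument "motion" is a list of rows, each a list of 3 entries, a list of its own where there are three numbers: the shift along the tool's x, y, z in cm, then the turn, a rotation vector about the tool's x, y, z in degrees, then the opening, from -1 (shut) to 1 (fully open). In form: [[[x, y, z], [wx, wy, wz], gripper], ...]. A call has 1 to 8 rows; each row is the pose to reach, as a shift and turn from the pose commanded when the call began, along the tool's axes at that moment; what a row does not reach only later rows make up. A row lasts 1/12 s, in which the tool goes at most 41.7 mm and 7.16 degrees, less where a joint would pass 70% of its speed; a pose out of reach is approached as far as the arm can. A call with a gripper value outside its range is refused whole. The fingers move at their own pace and stop on an object; "squeeze" is the grip in N (left out, the last holds). Time passes only in rows, so rows that repeat a pose let the fingers close. It gives the time, the measured TCP pose, the force and the opening at its end, in the units of the state.
- observe(): the state, without advancing time (a new reading comes with each control period).
- grab_frame(name): name is "side" or "top"; returns the picture (480x640x3 uint8, blue, green, red); there is no depth.
- camera_params(name): a dict with "mtx" (3x3 intrinsics, pixels), "R" (3x3) and "t" (3): a world point X has camera coordinates R X + t. Camera axes: x right, y down, z forward; pixel columns grow to the right and rows downward; lengths in m; the calibration is good to about 2 mm. A picture is of the moment at which its call begins. camera_params takes no time and is no camera call.
- job_done(): hands the job in, once; it reports no verdict.
The state is a dict: "time": time; "joint_pos": joint angles; "qd": joint speeds; "joint_efforts": joint torques, N m; "tool_pos": TCP position; "ee_rot": TCP orientation; "force": force on the tool from outside, world axes, zero at the start; "ft_torque": the same for the moment, N m; "grip_width": opening from 0.0 (shut) to 1.0 (fully open).
Only numpy, scipy, OpenCV 4.12 (cv2) and the standard library are available. Lean on these libraries where they do the work, as an engineer would, in place of code of your own. Each camera call takes 0.05 s, during which the arm holds its last target.

## Task

The sliding wooden length stop on the jig is locked by the big knurled wheel. With a fingertip rolled along the wheel's rim, turn it two full turns counter-clockwise as seen from above (no more than a quarter turn beyond that) to loosen it, without shifting the stop yet. Then push the stop by its end plate until its head rests against the end of the blank, without shoving or lifting the blank or disturbing the other things on the bench, and move the robot clear.

Things in the scene. Friction and masses are not known exactly. Their poses are not given: they have to be found in the camera images.
- jig: length-stop jig fixed to the bench; its place and yaw change from run to run. Origin: on the wheel's axis, at bench level. z up, y along the slide towards the blank. Plywood base 130 mm wide (x), from y = -180 to +400 mm, 18 mm thick. On it the dark wooden guide block, 70 x 70 mm, centred on the axis, top at 63 mm, with the stop's bar running through it along y and the knurled wheel on top.
- wheel_center (a point): centre of the top face of the knurled aluminium wheel, 94 mm above the bench. Its axis is vertical; 95 mm across the knurl (36 small upright ribs standing 1.5 mm proud), 22 mm tall (rim from 72 to 94 mm above the bench), overhanging the guide block except that the block's corners lie 49.5 mm from the axis. A dark radial groove in its top face shows the turning. It neither rises nor drops as it turns. Nothing higher than 62 mm stands within 110 mm of its axis.
- wheel (a joint): turn of the wheel in rad, 0 fully tight, growing counter-clockwise seen from above (that loosens). Starts between 0 and 0.25. Turns against a steady friction of 0.07 N m (about 1.5 N at the rim) and stays where it is left.
- stop (a joint): travel of the stop along the jig's y towards the blank, in m, 0 to 0.09 (starts between 0 and 0.02). It slides against about 3 N of friction and stays where it is left.
- stop_face (a point): centre of the stop's head face that meets the blank (looks to the jig's +y). The head is a wooden plate 60 mm wide, 20 mm thick, from 20 to 60 mm above the bench; at joint 0 this point is at jig y = +70 mm, 40 mm above the bench.
- push_face (a point): point on the outer face (looks to the jig's -y) of the stop's end plate, at the end away from the blank: the place to push towards +y. The plate is wooden, 60 mm wide, 20 mm thick, from 20 to 75 mm above the bench; at joint 0 this point is at jig y = -160 mm, 55 mm above the bench.
- blank: loose beech blank lying on the jig's base in line with the stop, 60 (x) x 240 (y) x 40 mm tall, 0.3 to 0.6 kg. Origin: centre of its underside, axes parallel to the jig's; the end that meets the stop is at its y = -120 mm.
- glue: bystander, loose: white plastic glue bottle, 60 mm across, 140 mm tall. Leave alone. Origin: underside
- trysquare: bystander, loose: try square lying flat: dark wooden stock 110 mm long, steel blade 150 mm, 16 mm tall. Leave alone. Origin: underside
- chisel: bystander, loose: chisel lying flat, 250 mm long. Leave alone. Origin: underside
- dowelblock: bystander, loose: small wooden block 35 x 70 x 30 mm. Leave alone. Origin: underside
- waxtin: bystander, loose: low steel tin, 70 mm across, 35 mm tall. Leave alone. Origin: underside
- mallet: bystander, loose: joiner's mallet lying flat, 265 mm long, head 120 x 70 x 55 mm. Leave alone. Origin: underside
- offcut: bystander, loose: dark offcut 50 x 90 x 22 mm. Leave alone. Origin: underside

How it is judged:
On the way, in this order (a step that is already met when the one before it is completed fails the run):
1. the wheel has been loosened by two full turns (value of joint wheel above 11.9 rad), for 0.2 s.
2. the stop's head rests against the end of the blank (y of stop_face in the frame of blank above -0.124 m), for 0.2 s.
At the end, for the whole second after the job is handed in: The wheel stands at 11.9 to 14.8 rad (two turns, less a tenth or plus a third), the stop's face is within 4 mm of the blank's end, the blank has moved less than 12 mm and lies flat, everything is at rest (value of joint wheel between 11.9 and 14.8 rad and y of stop_face in the frame of blank between -0.124 and -0.115 m and distance of blank from where it was at the start of the episode below 0.012 m and angle between blank's own z axis and vertical below 0.03 rad and linear speed of blank below 0.01 m/s and velocity of joint stop below 0.005 m/s and velocity of joint wheel between -0.05 and 0.05 rad/s); the robot touches nothing.
It fails at once if the stop was shifted more than 6 mm before the wheel was loosened two turns (distance of stop_face from where it was at the start of the episode above 0.006 m and value of joint wheel below 11.9 rad).
It fails at once if the wheel was unscrewed too far (value of joint wheel above 14.8 rad).
It fails at once if the blank was shoved 12 mm or more (distance of blank from where it was at the start of the episode above 0.012 m).
It fails at once if the blank was lifted (height (world z) of blank above 0.026 m).
It fails at once if a bystander was moved more than 15 mm (distance of any of glue, trysquare, chisel, dowelblock, waxtin, mallet, offcut from where it was at the start of the episode above 0.015 m).
It also fails if it takes over 72 s, if anything falls off the work surface, if the arm or the gripper's body presses on something with over 40 N, if the wrist force passes 120 N, or if a joint passes its speed limit or range.

## Working session

There is one attempt and no reset: what is moved stays moved. The work goes in short steps, Python scripts to look and compute and a tool call to move; the robot and the scene stay as the last step left them, time stands still between calls to the robot, and variables do not carry over. Pictures are saved under pics/ and viewed, and the job is handed in when it is done.

Besides the shell and the picture viewer there is one more tool, called after "Emit:" in YAML: its name, and indented under it one key for each argument. send_rows: Moves the arm, as the interface text tells. Its arguments: {"type":"object","properties":{"motion":{"type":"array","items":{"type":"array"}},"squeeze":{"type":"number"}},"required":["motion"]}

```bash
mkdir -p pics; python3 - <<'E'
from plant import *
import cv2
for n in("top","side"):
    cv2.imwrite(f"pics/{n}0.png",grab_frame(n)); p=camera_params(n); print(n,p)
print(observe())
E
```

```text
top {'mtx': array([[530.34136856,   0.        , 324.46814508],
       [  0.        , 530.34136856, 234.39073035],
       [  0.        ,   0.        ,   1.        ]]), 'R': array([[-0.07258575, -0.99735245, -0.00440518],
       [-0.9772596 ,  0.07200435, -0.19944688],
       [ 0.19923602, -0.010172  , -0.97989874]]), 't': array([0.12035055, 0.54137384, 0.96249946])}
side {'mtx': array([[489.22387005,   0.        , 319.23950055],
       [  0.        , 489.22387005, 236.34337395],
       [  0.        ,   0.        ,   1.        ]]), 'R': array([[-0.98882402, -0.14880423, -0.00918428],
       [-0.11020208,  0.77101898, -0.6272043 ],
       [ 0.1004119 , -0.61918255, -0.77880063]]), 't': array([0.57407112, 0.03936271, 1.01433571])}
{'time': 0.1, 'joint_pos': array([9.70386830e-01, 3.13932117e-01, 4.51006015e-02, 1.30362344e+00,
       1.25363421e-05, 1.43122727e+00]), 'qd': array([-0.0007105 , -0.00342627,  0.00231118,  0.00180401,  0.0001016 ,
        0.00038753]), 'joint_efforts': array([ 1.64039368e-03, -4.81725740e+01,  2.99244171e+01,  1.27887508e-02,
       -2.44366556e-04,  1.19711328e-05]), 'tool_pos': array([0.25542945, 0.51463681, 0.23049746]), 'ee_rot': array([-3.05727997e-04,  2.28386584e-01,  9.73570172e-01, -7.70927542e-04]), 'force': array([-0.07872316, -0.4674315 ,  0.3426175 ]), 'ft_torque': array([-0.01750709, -0.01110683, -0.00239006]), 'grip_width': 0.9986493259370349}
```

View pics/top0.png

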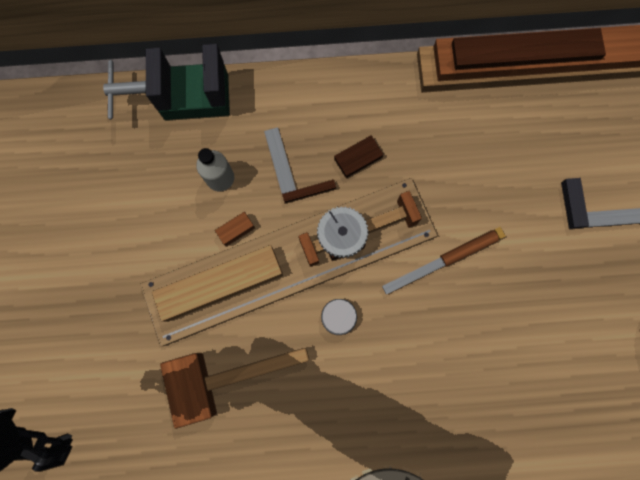

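View pics/side0.png

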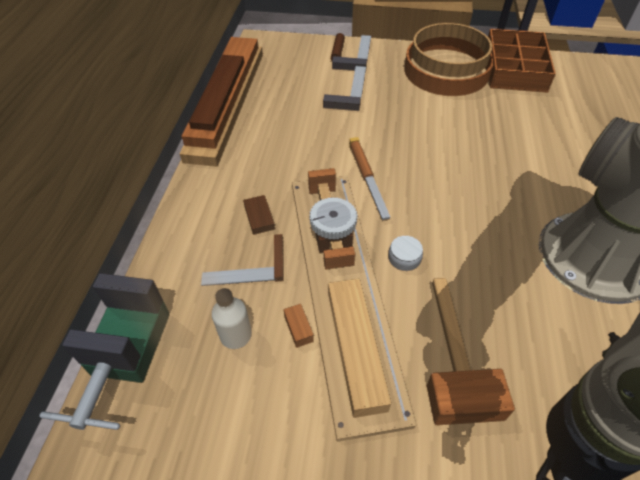

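The top view shows the wheel at about (343,231), the end plate at (410,208), the head at (309,249) and the blank at about (218,284). The gripper is at bottom left. The side view agrees. Next I'll turn these pixels into positions.

```bash
cat > h.py <<'E'
import numpy as np,cv2
from plant import *
def ray(n,u,v,z):
    p=camera_params(n);R,t=p["R"],p["t"];C=-R.T@t
    d=R.T@np.linalg.inv(p["mtx"])@np.array([u,v,1.])
    return C+d*(z-C[2])/d[2]
def proj(n,X):
    p=camera_params(n);c=p["R"]@np.asarray(X)+p["t"];q=p["mtx"]@c;return q[:2]/q[2]
E
python3 - <<'E'
from h import *
for n,box in(("top",(305,195,385,270)),("side",(300,185,370,250))):
    im=cv2.imread(f"pics/{n}0.png");hsv=cv2.cvtColor(im,cv2.COLOR_BGR2HSV)
    x0,y0,x1,y1=box
    m=np.zeros(im.shape[:2],np.uint8)
    m[y0:y1,x0:x1]=((hsv[...,1]<50)&(hsv[...,2]>80))[y0:y1,x0:x1]*255
    c=max(cv2.findContours(m,cv2.RETR_EXTERNAL,cv2.CHAIN_APPROX_NONE)[0],key=cv2.contourArea)
    print(n,cv2.fitEllipse(cv2.convexHull(c)),cv2.contourArea(c),cv2.boundingRect(c))
    s=cv2.resize(im[y0-30:y1+40,x0-40:x1+60],None,fx=4.,fy=4.,interpolation=cv2.INTER_CUBIC);print(s.shape)
    cv2.imwrite(f"pics/{n}crop.png",s)
S=[(405,185),(427,235),(169,338),(151,285)]
P=[ray("top",*s,.018) for s in S];print(np.round(P,4))
a=(P[0]+P[1])/2;b=(P[2]+P[3])/2;print((b-a),np.degrees(np.arctan2(*(b-a)[1::-1])))
print("wheel",ray("top",343,231,.094),ray("side",333.5,215,.094))
E
```

```text
top ((342.1957092285156, 231.32611083984375), (49.77327346801758, 51.10930252075195), 89.77469635009766) 1913.5 (317, 207, 51, 50)
(580, 720, 3)
side ((335.7741394042969, 221.03045654296875), (46.17178726196289, 86.69689178466797), 164.49716186523438) 1583.0 (310, 185, 51, 65)
(540, 680, 3)
[[ 0.6461 -0.09    0.018 ]
 [ 0.54   -0.123   0.018 ]
 [ 0.3761  0.3918  0.018 ]
 [ 0.4805  0.4255  0.018 ]]
[-0.16475372  0.51512425  0.        ] 107.73599040631551
wheel [0.54460249 0.04633952 0.094     ] [0.54391807 0.04851313 0.094     ]
```

View pics/topcrop.png

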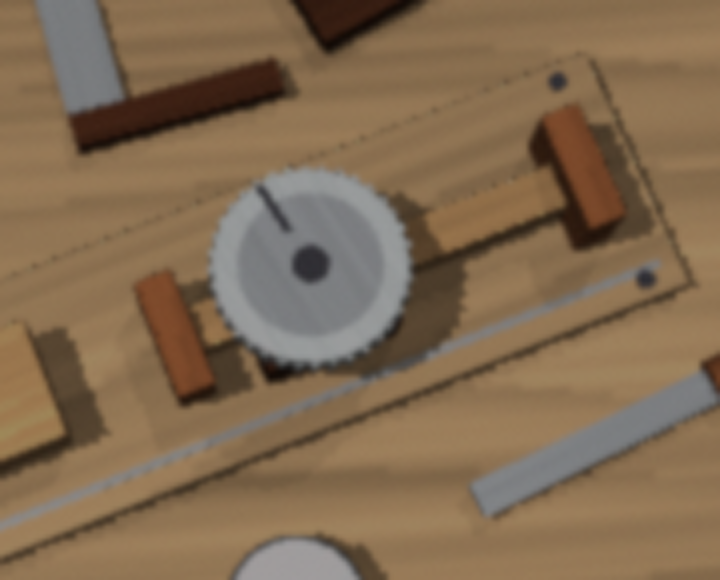

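View pics/sidecrop.png

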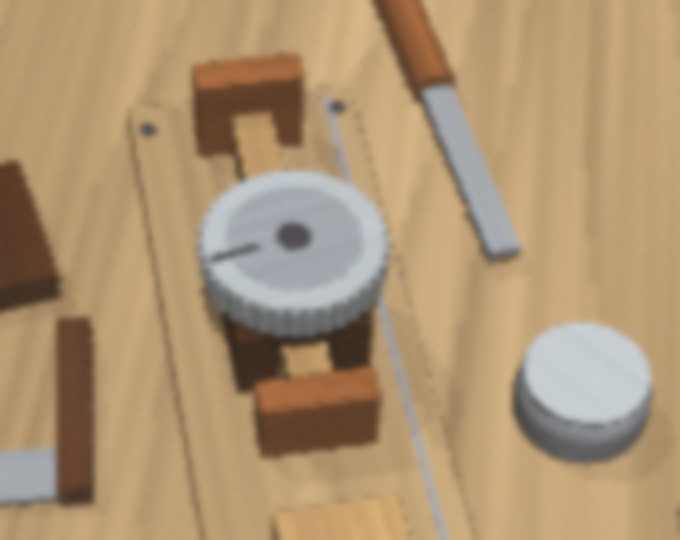

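```bash
cat >> h.py <<'E'
from scipy.spatial.transform import Rotation as Ro
def toolR(s): w,x,y,z=s["ee_rot"];return Ro.from_quat([x,y,z,w])
def goto(P,yaw=None):
    s=observe();R=toolR(s);d=R.inv().apply(np.asarray(P)-s["tool_pos"])*100
    print("shift cm",np.round(d,2))
    if yaw is not None:
        c,sn=np.cos(yaw),np.sin(yaw)
        T=np.array([[c,sn,0],[sn,-c,0],[0,0,-1]]).T
        print("rotvec deg",np.round(np.degrees((R.inv()*Ro.from_matrix(T)).as_rotvec()),2))
def pol(): 
    s=observe();R=toolR(s).as_matrix();d=s["tool_pos"][:2]-C[:2]
    yaw=np.degrees(np.arctan2(R[1,0],R[0,0]));f=s["force"];u=d/np.hypot(*d)
    print("t %.2f r %.4f ang %.1f yaw %.1f z %.4f q6 %.2f Fr %.1f Ft %.1f Fz %.1f"%(s["time"],np.hypot(*d),np.degrees(np.arctan2(d[1],d[0])),yaw,s["tool_pos"][2],s["joint_pos"][5],f[:2]@u,-u[1]*f[0]+u[0]*f[1],f[2]))
C=np.array([.5444,.0472])
E
python3 - <<'E'
from h import *
a=ray("top",342.7,231,.094);b=ray("side",333.5,213.75,.094);print(a,b)
yaw=np.radians(153.6);P=np.r_[C-.08*np.array([np.cos(yaw),np.sin(yaw)]),.2]
goto(P,yaw)
# blank end & head
A=np.radians(107.7);yv=np.array([np.cos(A),np.sin(A)]);xv=np.array([yv[1],-yv[0]])
for nm,n,u,v,z in[("blank corner L","top",265+20/4,165+322/4,.058),("blank corner R","top",265+66/4,165+436/4,.058),
 ("head +y c1","top",265+137/4,165+285/4,.06),("head +y c2","top",265+182/4,165+402/4,.06),
 ("plate -y c1","top",265+578/4,165+103/4,.075),("plate -y c2","top",265+624/4,165+212/4,.075)]:
    p=ray(n,u,v,z)[:2]-C;print(nm,np.round([p@xv,p@yv],4))
E
```

```text
[0.54464317 0.04689141 0.094     ] [0.54434819 0.04525079 0.094     ]
shift cm [-54.67 -29.01   3.08]
rotvec deg [-0.09 -0.01 -0.  ]
blank corner L [0.0323 0.1349]
blank corner R [-0.0268  0.1341]
head +y c1 [0.0278 0.0767]
head +y c2 [-0.0325  0.0775]
plate -y c1 [ 0.0287 -0.1505]
plate -y c2 [-0.0284 -0.1492]
```

Emit:
send_rows:
  motion:
    - [[-3.4,-1.8,0.2],[0,0,0],-1]
    - [[-6.8,-3.6,0.4],[0,0,0],-1]
    - [[-10.2,-5.4,0.6],[0,0,0],-1]
    - [[-13.6,-7.2,0.8],[0,0,0],-1]
    - [[-17,-9,1],[0,0,0],-1]
    - [[-20.4,-10.8,1.2],[0,0,0],-1]
    - [[-23.8,-12.6,1.4],[0,0,0],-1]
    - [[-27.2,-14.4,1.5],[0,0,0],-1]
  squeeze: 40

```text
time: 0.77
tool_pos: [0.4357, 0.2633, 0.2158]
ee_rot: [-0.0, 0.228, 0.974, -0.0]
force: [0.9, -0.2, 0.3]
grip_width: -0.003
```

Emit:
send_rows:
  motion:
    - [[-3.4,-1.8,0.2],[0,0,0],-1]
    - [[-6.8,-3.6,0.4],[0,0,0],-1]
    - [[-10.2,-5.4,0.6],[0,0,0],-1]
    - [[-13.6,-7.2,0.8],[0,0,0],-1]
    - [[-17,-9,1],[0,0,0],-1]
    - [[-20.4,-10.8,1.2],[0,0,0],-1]
    - [[-23.8,-12.6,1.4],[0,0,0],-1]
    - [[-27.4,-14.6,1.5],[0,0,0],-1]

```text
time: 1.43
tool_pos: [0.6161, 0.0111, 0.2006]
ee_rot: [-0.001, 0.228, 0.974, 0.0]
force: [1.0, 0.2, 0.2]
grip_width: 0.005
```

```bash
sed -i 's/^C=.*/C=np.array([.5445,.0465])/' h.py; python3 - <<'E'
from h import *
pol();print(observe()["grip_width"])
yaw=np.radians(153.6)
for r,z in((.08,.2),(.08,.077)):goto(np.r_[C-r*np.array([np.cos(yaw),np.sin(yaw)]),z],yaw)
cv2.imwrite("pics/side1.png",grab_frame("side"))
E
```

```text
t 1.43 r 0.0799 ang -26.3 yaw 153.6 z 0.2006 q6 0.35 Fr 0.8 Ft 0.6 Fz 0.2
0.0051664145411515995
shift cm [-0.01 -0.01  0.06]
rotvec deg [-0.   -0.07  0.01]
shift cm [-2.000e-02 -1.000e-02  1.236e+01]
rotvec deg [-0.   -0.07  0.01]
```

View pics/side1.png

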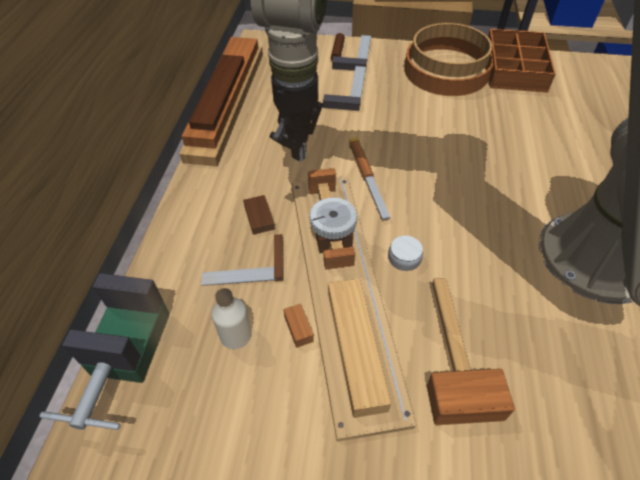

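The finger is now shut above the far side of the jig (about (300,155) in the side view), and nothing has moved. I'll lower it beside the rim and creep in.

Emit:
send_rows:
  motion:
    - [[0,0,3.5],[0,0,0],-1]
    - [[0,0,7],[0,0,0],-1]
    - [[0,0,10],[0,0,0],-1]
    - [[0,0,12.3],[0,0,0],-1]
    - [[0.7,0,12.3],[0,0,0],-1]
    - [[1.4,0,12.3],[0,0,0],-1]
    - [[1.8,0,12.3],[0,0,0],-1]
    - [[1.9,0,12.3],[0,0,0],-1]

```text
time: 2.15
tool_pos: [0.5991, 0.0216, 0.0805]
ee_rot: [0.001, 0.228, 0.974, 0.0]
force: [0.3, 0.3, 0.5]
grip_width: -0.003
```

```bash
python3 -c "
from h import *
pol()"
```

```text
t 2.15 r 0.0600 ang -24.5 yaw 153.6 z 0.0805 q6 0.36 Fr 0.2 Ft 0.4 Fz 0.5
```

Emit:
send_rows:
  motion:
    - [[0,0,0],[0,0,0],-1]
    - [[0,0,0],[0,0,0],-1]
    - [[0.1,0,0],[0,0,0],-1]
    - [[0.2,0,0],[0,0,0],-1]
    - [[0.2,0,0],[0,0,0],-1]

```text
time: 2.57
tool_pos: [0.5986, 0.0215, 0.0794]
ee_rot: [0.002, 0.228, 0.974, 0.0]
force: [2.7, -0.4, 2.4]
grip_width: 0.002
```

```bash
python3 -c "
from h import *
pol()"
```

```text
t 2.57 r 0.0596 ang -24.8 yaw 153.6 z 0.0794 q6 0.36 Fr 2.7 Ft 0.8 Fz 2.4
```

Emit:
send_rows:
  motion:
    - [[0.1,0,0],[0,0,0],-1]
    - [[0.1,0,0],[0,0,0],-1]
    - [[0.1,0,0],[0,0,0],-1]
    - [[0.1,0,0],[0,0,0],-1]

```text
time: 2.9
tool_pos: [0.5985, 0.0215, 0.0794]
ee_rot: [0.002, 0.229, 0.974, -0.0]
force: [4.7, -2.2, 1.6]
grip_width: 0.004
```

```bash
python3 -c "
from h import *
pol()"
```

```text
t 2.90 r 0.0595 ang -24.8 yaw 153.6 z 0.0794 q6 0.36 Fr 5.2 Ft 0.0 Fz 1.6
```

Emit:
send_rows:
  motion:
    - [[0.14,0.7,0],[0,0,-7],-1]
    - [[0.27,1.39,0],[0,0,-14],-1]
    - [[0.48,2.06,0],[0,0,-21],-1]
    - [[0.77,2.7,0],[0,0,-28],-1]

```text
time: 3.23
tool_pos: [0.604, 0.0494, 0.0794]
ee_rot: [0.003, -0.017, 1.0, -0.0]
force: [4.1, -1.5, 1.9]
grip_width: -0.0
```

```bash
python3 -c "
from h import *
pol()
cv2.imwrite('pics/top2.png',grab_frame('top')[130:330,220:480].repeat(3,0).repeat(3,1))"
```

```text
t 3.23 r 0.0596 ang 2.8 yaw -178.1 z 0.0794 q6 -0.08 Fr 4.1 Ft -1.7 Fz 1.9
```

View pics/top2.png

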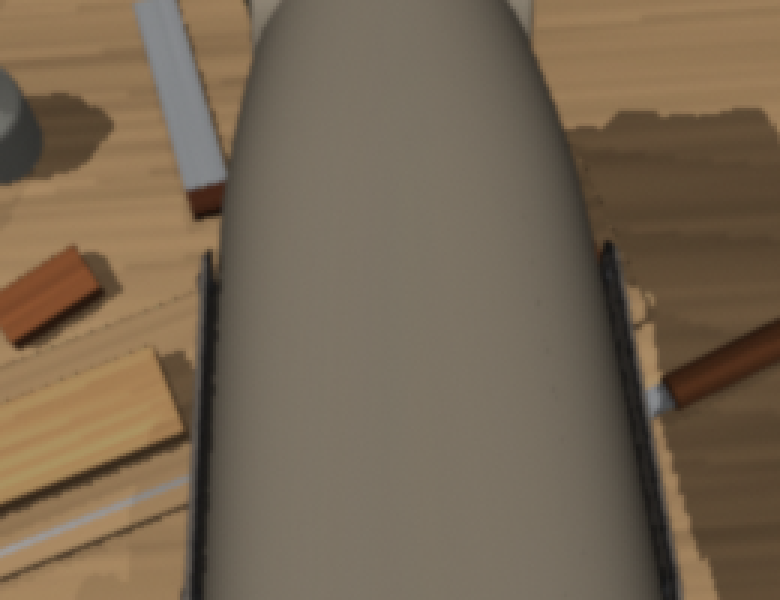

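The top view is blocked by the arm. I'll check the groove in the side view instead.

```bash
python3 -c "
from h import *
im=grab_frame('side')[140:290,260:440]
cv2.imwrite('pics/side2.png',cv2.resize(im,None,fx=4,fy=4,interpolation=2))"
```

```text
(no output)
```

View pics/side2.png

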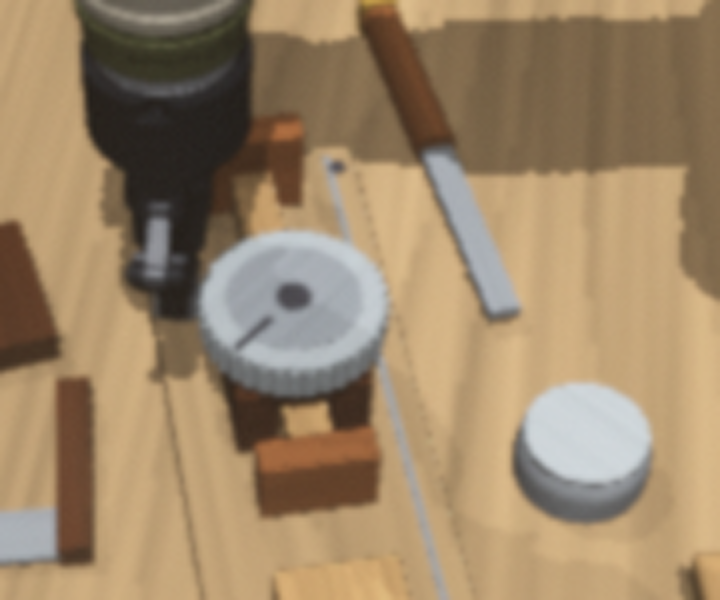

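The groove tip moved from about (313,219) to (319,227) in full-picture pixels, which is counter-clockwise. The wheel is turning with the finger. I'll carry on.

```bash
cat >> h.py <<'E'
def groove(n,u,v):
    p=ray(n,u,v,.094)[:2]; h=C; d=p-h; return np.degrees(np.arctan2(d[1],d[0]))
E
python3 -c "
from h import *
print(groove('side',260+212/4,155+258/4),groove('side',260+238/4,140+347/4),groove('top',265+262/4,165+187/4))"
```

```text
27.146327714215534 58.12490612469565 27.716617946737333
```

Emit:
send_rows:
  motion:
    - [[0.09,0.7,0],[0,0,-7],-1]
    - [[0.22,1.39,0],[0,0,-14],-1]
    - [[0.43,2.06,0],[0,0,-21],-1]
    - [[0.72,2.7,0],[0,0,-28],-1]
    - [[1.09,3.3,0],[0,0,-35],-1]
    - [[1.53,3.85,0],[0,0,-42],-1]
    - [[2.03,4.34,0],[0,0,-49],-1]
    - [[2.58,4.77,0],[0,0,-56],-1]

```text
time: 4.0
tool_pos: [0.5742, 0.0974, 0.0783]
ee_rot: [0.0, -0.485, 0.875, 0.0]
force: [-0.5, -0.5, -0.3]
grip_width: 0.002
```

```bash
python3 -c "
from h import *
pol()
im=grab_frame('side')[140:290,260:440]
cv2.imwrite('pics/side3.png',cv2.resize(im,None,fx=4,fy=4,interpolation=2))"
```

```text
t 4.00 r 0.0590 ang 59.8 yaw -122.0 z 0.0783 q6 -0.98 Fr -0.7 Ft 0.2 Fz -0.3
```

View pics/side3.png

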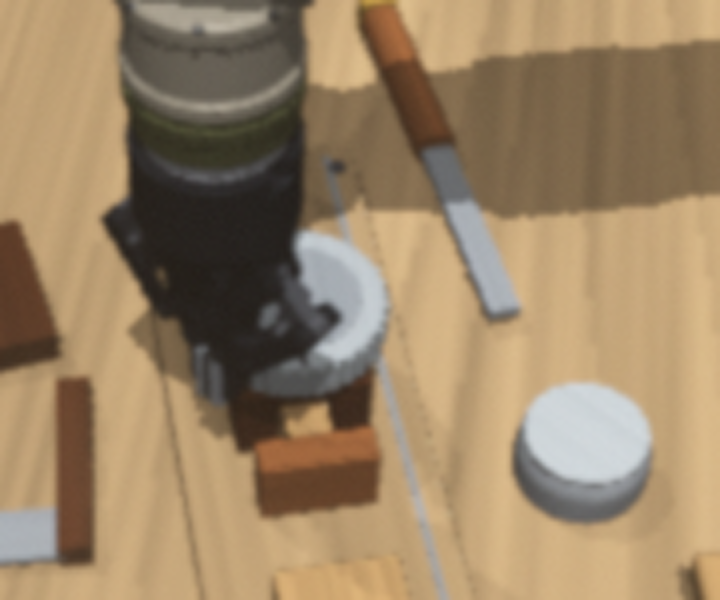

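Contact was lost: the axis lies about 1 mm further towards -y than I assumed. I'll update the centre and press in again.

Emit:
send_rows:
  motion:
    - [[0.1,0,0],[0,0,0],-1]
    - [[0.2,0,0],[0,0,0],-1]
    - [[0.3,0,0],[0,0,0],-1]
    - [[0.3,0,0],[0,0,0],-1]

```text
time: 4.38
tool_pos: [0.5737, 0.0972, 0.0783]
ee_rot: [0.003, -0.481, 0.877, 0.002]
force: [3.8, 11.0, -1.6]
grip_width: 0.0
```

```bash
sed -i 's/^C=.*/C=np.array([.5445,.0455])/' h.py; python3 -c "
from h import *
pol()"
```

```text
t 4.38 r 0.0593 ang 60.5 yaw -122.5 z 0.0783 q6 -0.98 Fr 11.5 Ft 2.1 Fz -1.6
```

```bash
cat >> h.py <<'E'
def orbit(rc,sg=1,dx=0,n=8):
    """rows for orbiting: centre in tool frame from measured pose, x replaced by commanded radius rc (cm)"""
    s=observe();c=toolR(s).inv().apply(np.r_[C,0]-np.r_[s["tool_pos"][:2],0])[:2]*100
    print("centre in tool",np.round(c,2)); c[0]=rc
    for k in range(1,n+1):
        f=np.radians(7*k*sg);R=np.array([[np.cos(f),np.sin(f)],[-np.sin(f),np.cos(f)]])
        d=c-R@c; print("[[%.2f, %.2f, 0], [0, 0, %d], -1],"%(d[0]+dx,d[1],-7*k*sg),end=" ")
    print()
E
python3 -c "
from h import *
orbit(5.65)"
```

```text
centre in tool [ 5.93 -0.32]
[[0.08, 0.69, 0], [0, 0, -7], -1], [[0.24, 1.36, 0], [0, 0, -14], -1], [[0.49, 2.00, 0], [0, 0, -21], -1], [[0.81, 2.62, 0], [0, 0, -28], -1], [[1.20, 3.18, 0], [0, 0, -35], -1], [[1.66, 3.70, 0], [0, 0, -42], -1], [[2.18, 4.16, 0], [0, 0, -49], -1], [[2.75, 4.54, 0], [0, 0, -56], -1],
```

Emit:
send_rows:
  motion:
    - [[0.08,0.69,0],[0,0,-7],-1]
    - [[0.24,1.36,0],[0,0,-14],-1]
    - [[0.49,2.0,0],[0,0,-21],-1]
    - [[0.81,2.62,0],[0,0,-28],-1]
    - [[1.2,3.18,0],[0,0,-35],-1]
    - [[1.66,3.7,0],[0,0,-42],-1]
    - [[2.18,4.16,0],[0,0,-49],-1]
    - [[2.75,4.54,0],[0,0,-56],-1]

```text
time: 5.05
tool_pos: [0.5182, 0.0974, 0.0781]
ee_rot: [-0.001, 0.838, -0.546, -0.002]
force: [-2.2, 6.3, 2.6]
grip_width: -0.003
```

```bash
python3 -c "
from h import *
pol();orbit(5.65)
im=grab_frame('side')[140:290,260:440]
cv2.imwrite('pics/side4.png',cv2.resize(im,None,fx=4,fy=4,interpolation=2))"
```

```text
t 5.05 r 0.0582 ang 116.9 yaw -66.2 z 0.0781 q6 -1.96 Fr 6.7 Ft -0.9 Fz 2.6
centre in tool [ 5.81 -0.31]
[[0.08, 0.69, 0], [0, 0, -7], -1], [[0.24, 1.36, 0], [0, 0, -14], -1], [[0.49, 2.00, 0], [0, 0, -21], -1], [[0.81, 2.62, 0], [0, 0, -28], -1], [[1.20, 3.18, 0], [0, 0, -35], -1], [[1.66, 3.70, 0], [0, 0, -42], -1], [[2.18, 4.16, 0], [0, 0, -49], -1], [[2.75, 4.55, 0], [0, 0, -56], -1],
```

View pics/side4.png

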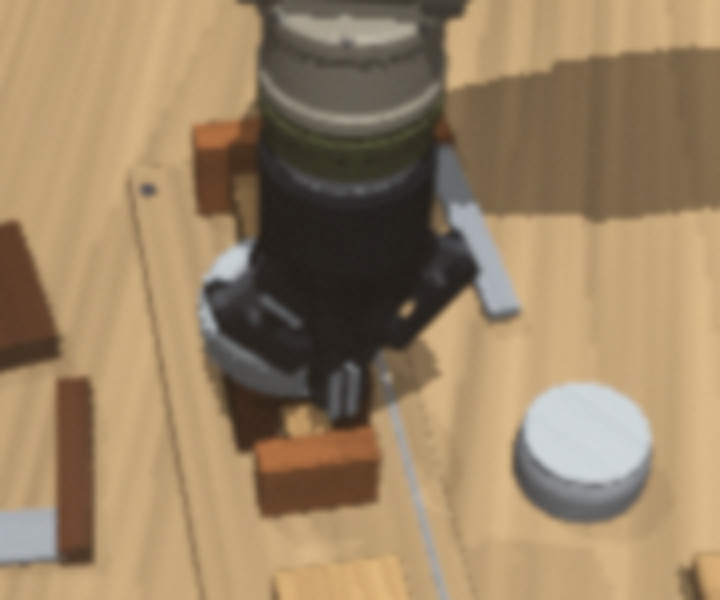

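Emit:
send_rows:
  motion:
    - [[0.1,0.69,0],[0,0,-7],-1]
    - [[0.28,1.36,0],[0,0,-14],-1]
    - [[0.54,2.0,0],[0,0,-21],-1]
    - [[0.86,2.62,0],[0,0,-28],-1]
    - [[1.25,3.18,0],[0,0,-35],-1]
    - [[1.71,3.7,0],[0,0,-42],-1]
    - [[2.23,4.16,0],[0,0,-49],-1]
    - [[2.8,4.55,0],[0,0,-56],-1]

```text
time: 5.77
tool_pos: [0.4874, 0.0515, 0.0778]
ee_rot: [-0.0, 0.996, -0.09, -0.001]
force: [0.1, 0.7, 0.2]
grip_width: 0.002
```

```bash
python3 -c "
from h import *
pol();
P=np.array([[.5985,.0215],[.604,.0494],[.5737,.0972],[.5182,.0974],observe()['tool_pos'][:2]])
print(P[-1]);from scipy.optimize import least_squares as L
o=L(lambda p:np.hypot(*(P-p[:2]).T)-p[2],[.5445,.0455,.059]);print(o.x,o.fun)
im=grab_frame('side')[140:290,260:440]
cv2.imwrite('pics/side5.png',cv2.resize(im,None,fx=4,fy=4,interpolation=2))"
```

```text
t 5.77 r 0.0574 ang 174.0 yaw -10.3 z 0.0778 q6 -3.02 Fr 0.0 Ft -0.7 Fz 0.2
[0.48744001 0.05152378]
[0.54562209 0.0459794  0.05837606] [-1.06734817e-04  1.01976794e-04  3.55761376e-05 -1.00422017e-04
  6.96044918e-05]
```

View pics/side5.png

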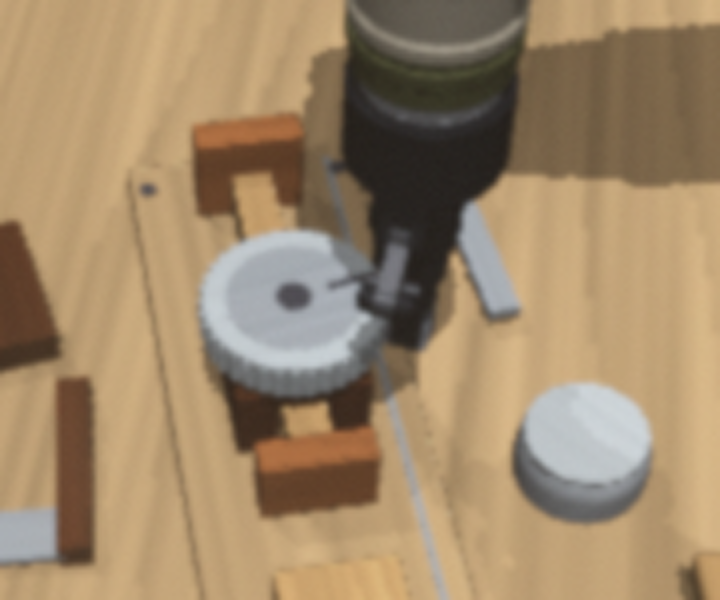

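The circle fit gives the axis at (0.5456, 0.0460) with a contact radius of 58.4 mm, which matches 47.5 + 11. The groove now runs from about (330,286) to (358,277) in the crop. Next I'll back off and unwind the wrist.

```bash
sed -i 's/^C=.*/C=np.array([.5456,.0460])/' h.py; python3 -c "
from h import *
print(groove('side',260+212/4,155+258/4),groove('side',260+330/4,140+286/4),groove('side',260+358/4,140+277/4),ray('side',260+294/4,140+295/4,.094))
pol();orbit(7.3,-1)"
```

```text
28.451377784767747 -153.20622038094996 -151.32003947954664 [0.54434819 0.04525079 0.094     ]
t 5.82 r 0.0582 ang 175.7 yaw -10.0 z 0.0778 q6 -3.03 Fr 2.1 Ft 0.6 Fz -0.2
centre in tool [ 5.79 -0.58]
[[-0.02, -0.89, 0], [0, 0, 7], -1], [[0.08, -1.78, 0], [0, 0, 14], -1], [[0.28, -2.65, 0], [0, 0, 21], -1], [[0.58, -3.50, 0], [0, 0, 28], -1], [[0.99, -4.29, 0], [0, 0, 35], -1], [[1.49, -5.03, 0], [0, 0, 42], -1], [[2.07, -5.71, 0], [0, 0, 49], -1], [[2.74, -6.31, 0], [0, 0, 56], -1],
```

```bash
cat >> h.py <<'E'
def polrows(seq):
    s=observe();R=toolR(s);M=R.as_matrix();y0=np.degrees(np.arctan2(M[1,0],M[0,0]))
    for r,a in seq:
        t=np.radians(a);P=C+r*np.array([np.cos(t),np.sin(t)])
        d=R.inv().apply(np.r_[P-s["tool_pos"][:2],0])*100
        w=-((a+180-y0+180)%360-180)
        print("[[%.2f, %.2f, 0], [0, 0, %.0f], -1],"%(d[0],d[1],w),end=" ")
    print()
E
python3 -c "
from h import *
polrows([(.068,175.7-5.7),(.078,175.7-5.7),(.078,163),(.078,156),(.078,149),(.078,142),(.078,135),(.078,128)])"
```

```text
[[-1.01, -0.58, 0], [0, 0, 0], -1], [[-2.01, -0.58, 0], [0, 0, 0], -1], [[-1.95, -1.53, 0], [0, 0, 7], -1], [[-1.78, -2.47, 0], [0, 0, 14], -1], [[-1.49, -3.38, 0], [0, 0, 21], -1], [[-1.09, -4.24, 0], [0, 0, 28], -1], [[-0.60, -5.06, 0], [0, 0, 35], -1], [[-0.00, -5.80, 0], [0, 0, 42], -1],
```

Emit:
send_rows:
  motion:
    - [[-1,0,0],[0,0,0],-1]
    - [[-2,-0.58,0],[0,0,0],-1]
    - [[-1.95,-1.53,0],[0,0,7],-1]
    - [[-1.78,-2.47,0],[0,0,14],-1]
    - [[-1.49,-3.38,0],[0,0,21],-1]
    - [[-1.09,-4.24,0],[0,0,28],-1]
    - [[-0.6,-5.06,0],[0,0,35],-1]
    - [[0,-5.8,0],[0,0,42],-1]

```text
time: 6.48
tool_pos: [0.4983, 0.11, 0.0783]
ee_rot: [0.0, 0.895, -0.446, -0.0]
force: [0.3, -0.1, -0.1]
grip_width: 0.001
```

Emit:
send_rows:
  motion:
    - [[0.06,-0.95,0],[0,0,7],-1]
    - [[0.23,-1.89,0],[0,0,14],-1]
    - [[0.52,-2.8,0],[0,0,21],-1]
    - [[0.91,-3.66,0],[0,0,28],-1]
    - [[1.41,-4.47,0],[0,0,35],-1]
    - [[2.0,-5.22,0],[0,0,42],-1]
    - [[2.68,-5.89,0],[0,0,49],-1]
    - [[3.44,-6.47,0],[0,0,56],-1]

```text
time: 7.15
tool_pos: [0.571, 0.122, 0.0782]
ee_rot: [-0.0, -0.581, 0.814, 0.0]
force: [0.1, 0.1, -0.6]
grip_width: -0.001
```

```bash
python3 -c "
from h import *
pol()"
```

```text
t 7.15 r 0.0802 ang 71.5 yaw -108.9 z 0.0782 q6 -1.17 Fr 0.1 Ft -0.1 Fz -0.6
```

Good. Three more calls unwind the rest.

Emit:
send_rows:
  motion:
    - [[0.06,-0.95,0],[0,0,7],-1]
    - [[0.23,-1.89,0],[0,0,14],-1]
    - [[0.52,-2.8,0],[0,0,21],-1]
    - [[0.91,-3.66,0],[0,0,28],-1]
    - [[1.41,-4.47,0],[0,0,35],-1]
    - [[2.0,-5.22,0],[0,0,42],-1]
    - [[2.68,-5.89,0],[0,0,49],-1]
    - [[3.44,-6.47,0],[0,0,56],-1]

```text
time: 7.82
tool_pos: [0.6216, 0.0686, 0.0781]
ee_rot: [-0.0, -0.131, 0.991, 0.0]
force: [-0.7, 0.7, -0.6]
grip_width: 0.001
```

Emit:
send_rows:
  motion:
    - [[0.06,-0.95,0],[0,0,7],-1]
    - [[0.23,-1.89,0],[0,0,14],-1]
    - [[0.52,-2.8,0],[0,0,21],-1]
    - [[0.91,-3.66,0],[0,0,28],-1]
    - [[1.41,-4.47,0],[0,0,35],-1]
    - [[2.0,-5.22,0],[0,0,42],-1]
    - [[2.68,-5.89,0],[0,0,49],-1]
    - [[3.44,-6.47,0],[0,0,56],-1]

```text
time: 8.48
tool_pos: [0.6056, -0.0032, 0.0782]
ee_rot: [-0.0, 0.35, 0.937, 0.0]
force: [0.3, -1.0, 0.0]
grip_width: 0.002
```

Emit:
send_rows:
  motion:
    - [[0.06,-0.95,0],[0,0,7],-1]
    - [[0.23,-1.89,0],[0,0,14],-1]
    - [[0.52,-2.8,0],[0,0,21],-1]
    - [[0.91,-3.66,0],[0,0,28],-1]
    - [[1.41,-4.47,0],[0,0,35],-1]
    - [[2.0,-5.22,0],[0,0,42],-1]
    - [[2.68,-5.89,0],[0,0,49],-1]
    - [[3.44,-6.47,0],[0,0,56],-1]

```text
time: 9.15
tool_pos: [0.537, -0.0299, 0.0782]
ee_rot: [-0.0, 0.749, 0.663, -0.0]
force: [-0.5, -0.3, 0.4]
grip_width: -0.002
```

```bash
python3 -c "
from h import *
pol()"
```

```text
t 9.15 r 0.0764 ang -96.4 yaw 83.0 z 0.0782 q6 1.49 Fr 0.4 Ft -0.5 Fz 0.4
```

Emit:
send_rows:
  motion:
    - [[0.06,-0.95,0],[0,0,7],-1]
    - [[0.23,-1.89,0],[0,0,14],-1]
    - [[0.52,-2.8,0],[0,0,21],-1]
    - [[0.91,-3.66,0],[0,0,28],-1]
    - [[1.41,-4.47,0],[0,0,35],-1]
    - [[2.0,-5.22,0],[0,0,42],-1]
    - [[2.0,-5.22,0],[0,0,42],-1]
    - [[2.0,-5.22,0],[0,0,42],-1]

```text
time: 9.82
tool_pos: [0.488, -0.0042, 0.0784]
ee_rot: [-0.0, 0.934, 0.356, -0.0]
force: [0.4, -0.1, 0.7]
grip_width: -0.002
```

```bash
python3 -c "
from h import *
pol()
polrows([(.062,-143),(.0595,-143),(.0575,-143),(.056,-143),(.056,-136),(.056,-129),(.056,-122),(.056,-115)])
im=grab_frame('side')[140:290,260:440]
cv2.imwrite('pics/side6.png',cv2.resize(im,None,fx=4,fy=4,interpolation=2))
"
```

```text
t 9.82 r 0.0764 ang -138.9 yaw 41.7 z 0.0784 q6 2.24 Fr -0.2 Ft 0.3 Fz 0.7
[[1.46, -0.42, 0], [0, 0, 5], -1], [[1.71, -0.40, 0], [0, 0, 5], -1], [[1.91, -0.39, 0], [0, 0, 5], -1], [[2.06, -0.38, 0], [0, 0, 5], -1], [[2.04, 0.31, 0], [0, 0, -2], -1], [[2.11, 0.99, 0], [0, 0, -9], -1], [[2.26, 1.66, 0], [0, 0, -16], -1], [[2.49, 2.30, 0], [0, 0, -23], -1],
```

View pics/side6.png

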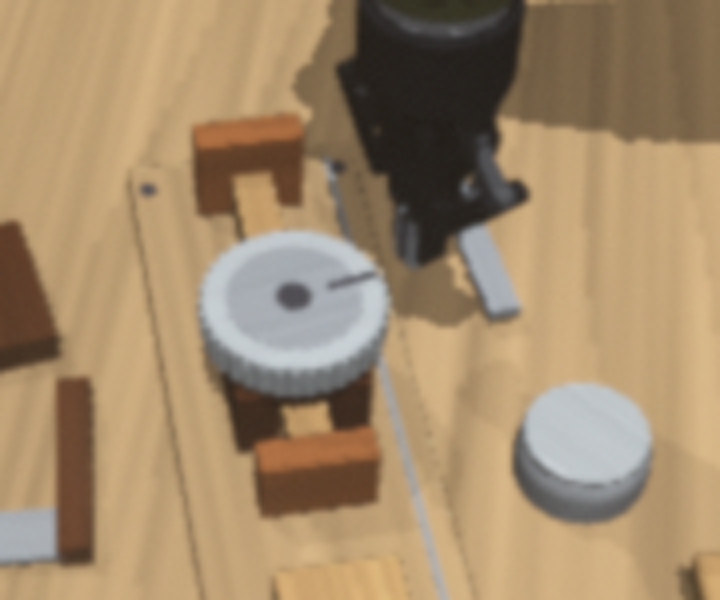

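The groove tip is at crop (375,273), about half a turn from the start, and the stop and the bystanders haven't moved. Now the second stroke.

Emit:
send_rows:
  motion:
    - [[0.8,0,0],[0,0,0],-1]
    - [[1.4,0,0],[0,0,0],-1]
    - [[1.8,0,0],[0,0,0],-1]
    - [[2.0,0,0],[0,0,0],-1]
    - [[2.1,0,0],[0,0,0],-1]
    - [[2.1,0,0],[0,0,0],-1]

```text
time: 10.37
tool_pos: [0.5029, 0.0071, 0.0783]
ee_rot: [0.001, 0.935, 0.355, -0.003]
force: [-7.3, -7.1, 7.0]
grip_width: 0.002
```

```bash
python3 -c "
from h import *
pol();orbit(5.6)
H=ray('side',260+294/4,140+295/4,.094)[:2]
for u,v in((238,347),(375,273)):
  d=ray('side',260+u/4,140+v/4,.094)[:2]-H;print(np.degrees(np.arctan2(d[1],d[0])))
d=ray('side',260+212/4,155+258/4,.094)[:2]-H;print(np.degrees(np.arctan2(d[1],d[0])))
"
```

```text
t 10.37 r 0.0577 ang -137.6 yaw 41.6 z 0.0783 q6 2.27 Fr 10.1 Ft 0.3 Fz 7.0
centre in tool [ 5.77 -0.08]
[[0.05, 0.68, 0], [0, 0, -7], -1], [[0.19, 1.35, 0], [0, 0, -14], -1], [[0.40, 2.00, 0], [0, 0, -21], -1], [[0.69, 2.62, 0], [0, 0, -28], -1], [[1.06, 3.20, 0], [0, 0, -35], -1], [[1.49, 3.73, 0], [0, 0, -42], -1], [[1.99, 4.20, 0], [0, 0, -49], -1], [[2.54, 4.61, 0], [0, 0, -56], -1], 
58.82648098152094
-152.05951748629792
28.534393778765434
```

Emit:
send_rows:
  motion:
    - [[0.05,0.68,0],[0,0,-7],-1]
    - [[0.19,1.35,0],[0,0,-14],-1]
    - [[0.4,2.0,0],[0,0,-21],-1]
    - [[0.69,2.62,0],[0,0,-28],-1]
    - [[1.06,3.2,0],[0,0,-35],-1]
    - [[1.49,3.73,0],[0,0,-42],-1]
    - [[1.99,4.2,0],[0,0,-49],-1]
    - [[2.54,4.61,0],[0,0,-56],-1]

```text
time: 11.03
tool_pos: [0.5546, -0.0113, 0.0782]
ee_rot: [0.001, 0.657, 0.754, -0.002]
force: [-1.0, -7.4, 1.2]
grip_width: -0.001
```

```bash
python3 -c "
from h import *
pol();orbit(5.65)"
```

```text
t 11.03 r 0.0580 ang -81.0 yaw 97.9 z 0.0782 q6 1.27 Fr 7.1 Ft -2.2 Fz 1.2
centre in tool [ 5.8  -0.11]
[[0.06, 0.69, 0], [0, 0, -7], -1], [[0.20, 1.36, 0], [0, 0, -14], -1], [[0.42, 2.02, 0], [0, 0, -21], -1], [[0.71, 2.64, 0], [0, 0, -28], -1], [[1.09, 3.22, 0], [0, 0, -35], -1], [[1.53, 3.75, 0], [0, 0, -42], -1], [[2.03, 4.23, 0], [0, 0, -49], -1], [[2.58, 4.63, 0], [0, 0, -56], -1],
```

Emit:
send_rows:
  motion:
    - [[0.1,0.69,0],[0,0,-7],-1]
    - [[0.25,1.36,0],[0,0,-14],-1]
    - [[0.47,2.02,0],[0,0,-21],-1]
    - [[0.76,2.64,0],[0,0,-28],-1]
    - [[1.14,3.22,0],[0,0,-35],-1]
    - [[1.58,3.75,0],[0,0,-42],-1]
    - [[2.08,4.23,0],[0,0,-49],-1]
    - [[2.63,4.63,0],[0,0,-56],-1]

```text
time: 11.7
tool_pos: [0.599, 0.0222, 0.0783]
ee_rot: [0.002, 0.226, 0.974, -0.001]
force: [2.4, -2.9, -0.7]
grip_width: 0.003
```

```bash
python3 -c "
from h import *
pol();orbit(5.65)"
```

```text
t 11.70 r 0.0585 ang -24.0 yaw 153.9 z 0.0783 q6 0.36 Fr 3.3 Ft -1.7 Fz -0.7
centre in tool [ 5.84 -0.22]
[[0.07, 0.69, 0], [0, 0, -7], -1], [[0.22, 1.36, 0], [0, 0, -14], -1], [[0.45, 2.01, 0], [0, 0, -21], -1], [[0.76, 2.63, 0], [0, 0, -28], -1], [[1.15, 3.20, 0], [0, 0, -35], -1], [[1.60, 3.72, 0], [0, 0, -42], -1], [[2.11, 4.19, 0], [0, 0, -49], -1], [[2.67, 4.59, 0], [0, 0, -56], -1],
```

Emit:
send_rows:
  motion:
    - [[0.17,0.69,0],[0,0,-7],-1]
    - [[0.37,1.36,0],[0,0,-14],-1]
    - [[0.6,2.01,0],[0,0,-21],-1]
    - [[0.91,2.63,0],[0,0,-28],-1]
    - [[1.3,3.2,0],[0,0,-35],-1]
    - [[1.75,3.72,0],[0,0,-42],-1]
    - [[2.26,4.19,0],[0,0,-49],-1]
    - [[2.82,4.59,0],[0,0,-56],-1]

```text
time: 12.37
tool_pos: [0.5949, 0.0778, 0.0784]
ee_rot: [0.003, -0.259, 0.966, -0.0]
force: [4.7, 1.1, -3.6]
grip_width: -0.006
```

```bash
python3 -c "
from h import *
pol();orbit(5.65)"
```

```text
t 12.37 r 0.0587 ang 32.8 yaw -150.0 z 0.0784 q6 -0.53 Fr 4.5 Ft -1.6 Fz -3.6
centre in tool [ 5.86 -0.29]
[[0.08, 0.69, 0], [0, 0, -7], -1], [[0.24, 1.36, 0], [0, 0, -14], -1], [[0.48, 2.01, 0], [0, 0, -21], -1], [[0.80, 2.62, 0], [0, 0, -28], -1], [[1.19, 3.19, 0], [0, 0, -35], -1], [[1.65, 3.71, 0], [0, 0, -42], -1], [[2.16, 4.16, 0], [0, 0, -49], -1], [[2.73, 4.56, 0], [0, 0, -56], -1],
```

Emit:
send_rows:
  motion:
    - [[0.13,0.69,0],[0,0,-7],-1]
    - [[0.34,1.36,0],[0,0,-14],-1]
    - [[0.58,2.01,0],[0,0,-21],-1]
    - [[0.9,2.62,0],[0,0,-28],-1]
    - [[1.29,3.19,0],[0,0,-35],-1]
    - [[1.75,3.71,0],[0,0,-42],-1]
    - [[2.26,4.16,0],[0,0,-49],-1]
    - [[2.83,4.56,0],[0,0,-56],-1]

```text
time: 13.03
tool_pos: [0.5459, 0.1046, 0.0783]
ee_rot: [0.002, -0.682, 0.731, 0.0]
force: [1.9, 4.3, -1.2]
grip_width: 0.001
```

```bash
python3 -c "
from h import *
pol();orbit(5.65)"
```

```text
t 13.03 r 0.0586 ang 89.8 yaw -94.0 z 0.0783 q6 -1.46 Fr 4.3 Ft -1.9 Fz -1.2
centre in tool [ 5.85 -0.38]
[[0.09, 0.69, 0], [0, 0, -7], -1], [[0.26, 1.36, 0], [0, 0, -14], -1], [[0.51, 2.00, 0], [0, 0, -21], -1], [[0.84, 2.61, 0], [0, 0, -28], -1], [[1.24, 3.17, 0], [0, 0, -35], -1], [[1.71, 3.68, 0], [0, 0, -42], -1], [[2.23, 4.13, 0], [0, 0, -49], -1], [[2.81, 4.52, 0], [0, 0, -56], -1],
```

Emit:
send_rows:
  motion:
    - [[0.14,0.69,0],[0,0,-7],-1]
    - [[0.36,1.36,0],[0,0,-14],-1]
    - [[0.61,2.0,0],[0,0,-21],-1]
    - [[0.94,2.61,0],[0,0,-28],-1]
    - [[1.34,3.17,0],[0,0,-35],-1]
    - [[1.81,3.68,0],[0,0,-42],-1]
    - [[2.33,4.13,0],[0,0,-49],-1]
    - [[2.91,4.52,0],[0,0,-56],-1]

```text
time: 13.7
tool_pos: [0.4969, 0.0783, 0.0781]
ee_rot: [-0.001, 0.946, -0.325, -0.001]
force: [0.0, 2.1, -0.1]
grip_width: -0.003
```

```bash
python3 -c "
from h import *
pol();orbit(5.65)
im=grab_frame('side')[140:290,260:440]
cv2.imwrite('pics/side7.png',cv2.resize(im,None,fx=4,fy=4,interpolation=2))"
```

```text
t 13.70 r 0.0585 ang 146.4 yaw -38.0 z 0.0781 q6 -2.48 Fr 1.2 Ft -1.8 Fz -0.1
centre in tool [ 5.83 -0.45]
[[0.10, 0.69, 0], [0, 0, -7], -1], [[0.28, 1.35, 0], [0, 0, -14], -1], [[0.54, 2.00, 0], [0, 0, -21], -1], [[0.87, 2.60, 0], [0, 0, -28], -1], [[1.28, 3.16, 0], [0, 0, -35], -1], [[1.75, 3.67, 0], [0, 0, -42], -1], [[2.28, 4.11, 0], [0, 0, -49], -1], [[2.86, 4.49, 0], [0, 0, -56], -1],
```

View pics/side7.png

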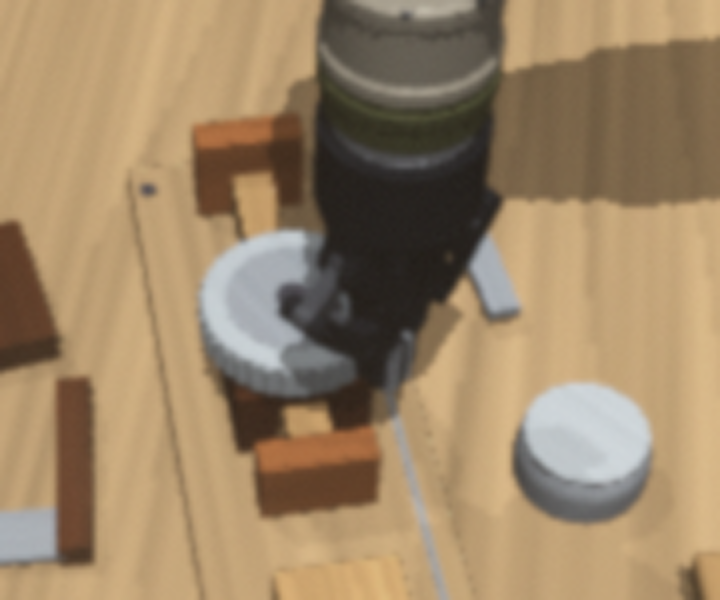

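Emit:
send_rows:
  motion:
    - [[0.2,0.69,0],[0,0,-7],-1]
    - [[0.43,1.35,0],[0,0,-14],-1]
    - [[0.7,2.0,0],[0,0,-21],-1]
    - [[1.03,2.6,0],[0,0,-28],-1]

```text
time: 14.08
tool_pos: [0.4875, 0.0513, 0.0779]
ee_rot: [-0.001, 0.996, -0.088, -0.002]
force: [-3.4, 2.3, 2.4]
grip_width: 0.0
```

```bash
python3 -c "
from h import *
pol()
polrows([(.068,168),(.078,168),(.078,161),(.078,154),(.078,147),(.078,140),(.078,133),(.078,126)])"
```

```text
t 14.08 r 0.0583 ang 174.8 yaw -10.2 z 0.0779 q6 -3.02 Fr 3.6 Ft -1.9 Fz 2.4
[[-0.99, -0.72, 0], [0, 0, 2], -1], [[-1.99, -0.75, 0], [0, 0, 2], -1], [[-1.90, -1.70, 0], [0, 0, 9], -1], [[-1.70, -2.63, 0], [0, 0, 16], -1], [[-1.38, -3.53, 0], [0, 0, 23], -1], [[-0.96, -4.38, 0], [0, 0, 30], -1], [[-0.43, -5.18, 0], [0, 0, 37], -1], [[0.18, -5.90, 0], [0, 0, 44], -1],
```

Emit:
send_rows:
  motion:
    - [[-1.2,0,0],[0,0,0],-1]
    - [[-2.2,-0.75,0],[0,0,2],-1]
    - [[-2.1,-1.7,0],[0,0,9],-1]
    - [[-1.9,-2.63,0],[0,0,16],-1]
    - [[-1.58,-3.53,0],[0,0,23],-1]
    - [[-1.16,-4.38,0],[0,0,30],-1]
    - [[-0.63,-5.18,0],[0,0,37],-1]
    - [[0,-5.9,0],[0,0,44],-1]

```text
time: 14.75
tool_pos: [0.5005, 0.1092, 0.0782]
ee_rot: [-0.0, 0.887, -0.461, 0.0]
force: [-0.1, 0.3, -0.2]
grip_width: 0.0
```

Emit:
send_rows:
  motion:
    - [[0.06,-0.95,0],[0,0,7],-1]
    - [[0.23,-1.89,0],[0,0,14],-1]
    - [[0.52,-2.8,0],[0,0,21],-1]
    - [[0.91,-3.66,0],[0,0,28],-1]
    - [[1.41,-4.47,0],[0,0,35],-1]
    - [[2.0,-5.22,0],[0,0,42],-1]
    - [[2.68,-5.89,0],[0,0,49],-1]
    - [[3.44,-6.47,0],[0,0,56],-1]

```text
time: 15.42
tool_pos: [0.5735, 0.1186, 0.078]
ee_rot: [0.0, -0.567, 0.824, -0.0]
force: [0.4, -0.5, 0.1]
grip_width: -0.001
```

Emit:
send_rows:
  motion:
    - [[0.06,-0.95,0],[0,0,7],-1]
    - [[0.23,-1.89,0],[0,0,14],-1]
    - [[0.52,-2.8,0],[0,0,21],-1]
    - [[0.91,-3.66,0],[0,0,28],-1]
    - [[1.41,-4.47,0],[0,0,35],-1]
    - [[2.0,-5.22,0],[0,0,42],-1]
    - [[2.68,-5.89,0],[0,0,49],-1]
    - [[3.44,-6.47,0],[0,0,56],-1]

```text
time: 16.08
tool_pos: [0.6221, 0.0632, 0.0779]
ee_rot: [0.0, -0.114, 0.993, -0.0]
force: [0.2, 1.0, 0.1]
grip_width: -0.002
```

```bash
python3 -c "
from h import *
pol()
im=grab_frame('side')[140:290,260:440]
cv2.imwrite('pics/side8.png',cv2.resize(im,None,fx=4,fy=4,interpolation=2))"
```

```text
t 16.08 r 0.0784 ang 12.7 yaw -166.9 z 0.0779 q6 -0.26 Fr 0.4 Ft 0.9 Fz 0.1
```

View pics/side8.png

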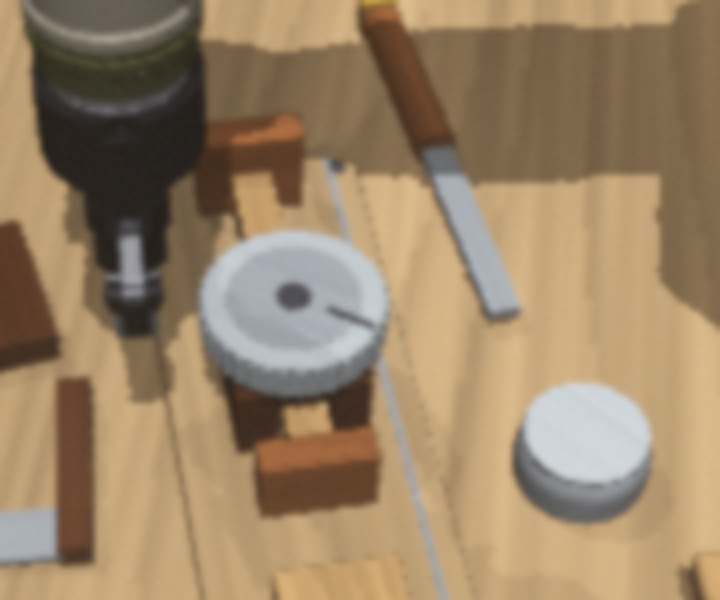

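```bash
cat >> h.py <<'E'
def gs(u,v):
    H=ray('side',260+294/4,140+295/4,.094)[:2]
    d=ray('side',260+u/4,140+v/4,.094)[:2]-H;a=np.degrees(np.arctan2(d[1],d[0]));print("groove",a,"turned mod360",(a-28.5)%360)
E
python3 -c "
from h import *
gs(377,326)"
```

```text
groove 161.49373707478549 turned mod360 132.99373707478549
```

The groove is at 161°, so the wheel has turned 493° in all. About 242° remain.

Emit:
send_rows:
  motion:
    - [[0.06,-0.95,0],[0,0,7],-1]
    - [[0.23,-1.89,0],[0,0,14],-1]
    - [[0.52,-2.8,0],[0,0,21],-1]
    - [[0.91,-3.66,0],[0,0,28],-1]
    - [[1.41,-4.47,0],[0,0,35],-1]
    - [[2.0,-5.22,0],[0,0,42],-1]
    - [[2.68,-5.89,0],[0,0,49],-1]
    - [[3.44,-6.47,0],[0,0,56],-1]

```text
time: 16.8
tool_pos: [0.6032, -0.0078, 0.078]
ee_rot: [0.0, 0.364, 0.931, 0.0]
force: [-0.3, -0.0, 1.2]
grip_width: 0.003
```

Emit:
send_rows:
  motion:
    - [[0.06,-0.95,0],[0,0,7],-1]
    - [[0.23,-1.89,0],[0,0,14],-1]
    - [[0.52,-2.8,0],[0,0,21],-1]
    - [[0.91,-3.66,0],[0,0,28],-1]
    - [[1.41,-4.47,0],[0,0,35],-1]
    - [[2.0,-5.22,0],[0,0,42],-1]
    - [[2.68,-5.89,0],[0,0,49],-1]
    - [[2.68,-5.89,0],[0,0,49],-1]

```text
time: 17.47
tool_pos: [0.5418, -0.0326, 0.078]
ee_rot: [-0.001, 0.717, 0.697, -0.001]
force: [-0.9, 0.7, -0.0]
grip_width: 0.001
```

```bash
python3 -c "
from h import *
pol();orbit(5.6)"
```

```text
t 17.47 r 0.0787 ang -92.8 yaw 88.4 z 0.0780 q6 1.39 Fr -0.6 Ft -0.9 Fz -0.0
centre in tool [7.87 0.17]
[[0.02, 0.68, 0], [0, 0, -7], -1], [[0.13, 1.36, 0], [0, 0, -14], -1], [[0.31, 2.02, 0], [0, 0, -21], -1], [[0.58, 2.65, 0], [0, 0, -28], -1], [[0.92, 3.24, 0], [0, 0, -35], -1], [[1.32, 3.79, 0], [0, 0, -42], -1], [[1.80, 4.28, 0], [0, 0, -49], -1], [[2.33, 4.72, 0], [0, 0, -56], -1],
```

Approach: from 78.7 to a commanded radius of about 55.7 mm, a shift of +2.3 cm.

Emit:
send_rows:
  motion:
    - [[0.8,0,0],[0,0,0],-1]
    - [[1.5,0,0],[0,0,0],-1]
    - [[1.9,0,0],[0,0,0],-1]
    - [[2.1,0,0],[0,0,0],-1]
    - [[2.3,0,0],[0,0,0],-1]
    - [[2.3,0,0],[0,0,0],-1]

```text
time: 17.97
tool_pos: [0.5445, -0.0119, 0.0784]
ee_rot: [0.002, 0.716, 0.699, -0.002]
force: [0.4, -9.0, -0.2]
grip_width: -0.001
```

```bash
python3 -c "
from h import *
pol();orbit(5.6)"
```

```text
t 17.97 r 0.0579 ang -91.1 yaw 88.6 z 0.0784 q6 1.43 Fr 8.9 Ft 0.6 Fz -0.2
centre in tool [ 5.79 -0.03]
[[0.05, 0.68, 0], [0, 0, -7], -1], [[0.17, 1.35, 0], [0, 0, -14], -1], [[0.38, 2.00, 0], [0, 0, -21], -1], [[0.67, 2.63, 0], [0, 0, -28], -1], [[1.03, 3.21, 0], [0, 0, -35], -1], [[1.46, 3.74, 0], [0, 0, -42], -1], [[1.95, 4.22, 0], [0, 0, -49], -1], [[2.49, 4.63, 0], [0, 0, -56], -1],
```

Emit:
send_rows:
  motion:
    - [[0.07,0.68,0],[0,0,-7],-1]
    - [[0.21,1.35,0],[0,0,-14],-1]
    - [[0.44,2.0,0],[0,0,-21],-1]
    - [[0.74,2.63,0],[0,0,-28],-1]
    - [[1.11,3.21,0],[0,0,-35],-1]
    - [[1.54,3.74,0],[0,0,-42],-1]
    - [[2.03,4.22,0],[0,0,-49],-1]
    - [[2.57,4.63,0],[0,0,-56],-1]

```text
time: 18.63
tool_pos: [0.5937, 0.013, 0.0785]
ee_rot: [0.002, 0.301, 0.954, -0.001]
force: [4.8, -5.3, -3.7]
grip_width: 0.001
```

```bash
python3 -c "
from h import *
pol();orbit(5.65)"
```

```text
t 18.63 r 0.0583 ang -34.5 yaw 144.9 z 0.0785 q6 0.50 Fr 7.0 Ft -1.6 Fz -3.7
centre in tool [ 5.83 -0.06]
[[0.05, 0.69, 0], [0, 0, -7], -1], [[0.18, 1.37, 0], [0, 0, -14], -1], [[0.40, 2.02, 0], [0, 0, -21], -1], [[0.69, 2.65, 0], [0, 0, -28], -1], [[1.06, 3.23, 0], [0, 0, -35], -1], [[1.49, 3.76, 0], [0, 0, -42], -1], [[1.99, 4.24, 0], [0, 0, -49], -1], [[2.54, 4.66, 0], [0, 0, -56], -1],
```

Emit:
send_rows:
  motion:
    - [[0.08,0.69,0],[0,0,-7],-1]
    - [[0.24,1.37,0],[0,0,-14],-1]
    - [[0.48,2.02,0],[0,0,-21],-1]
    - [[0.79,2.65,0],[0,0,-28],-1]
    - [[1.16,3.23,0],[0,0,-35],-1]
    - [[1.59,3.76,0],[0,0,-42],-1]
    - [[2.09,4.24,0],[0,0,-49],-1]
    - [[2.64,4.66,0],[0,0,-56],-1]

```text
time: 19.3
tool_pos: [0.5996, 0.0686, 0.0786]
ee_rot: [0.003, -0.182, 0.983, -0.0]
force: [6.5, 1.2, -3.8]
grip_width: -0.0
```

```bash
python3 -c "
from h import *
pol();orbit(5.65)"
```

```text
t 19.30 r 0.0585 ang 22.7 yaw -159.0 z 0.0786 q6 -0.39 Fr 6.5 Ft -1.4 Fz -3.8
centre in tool [ 5.85 -0.17]
[[0.06, 0.69, 0], [0, 0, -7], -1], [[0.21, 1.36, 0], [0, 0, -14], -1], [[0.44, 2.01, 0], [0, 0, -21], -1], [[0.74, 2.63, 0], [0, 0, -28], -1], [[1.12, 3.21, 0], [0, 0, -35], -1], [[1.56, 3.74, 0], [0, 0, -42], -1], [[2.07, 4.21, 0], [0, 0, -49], -1], [[2.63, 4.61, 0], [0, 0, -56], -1],
```

Emit:
send_rows:
  motion:
    - [[0.1,0.69,0],[0,0,-7],-1]
    - [[0.28,1.36,0],[0,0,-14],-1]
    - [[0.52,2.01,0],[0,0,-21],-1]
    - [[0.84,2.63,0],[0,0,-28],-1]
    - [[1.22,3.21,0],[0,0,-35],-1]
    - [[1.66,3.74,0],[0,0,-42],-1]
    - [[2.17,4.21,0],[0,0,-49],-1]
    - [[2.73,4.61,0],[0,0,-56],-1]

```text
time: 19.97
tool_pos: [0.5561, 0.1036, 0.0786]
ee_rot: [0.002, -0.623, 0.782, 0.0]
force: [2.6, 4.2, -0.5]
grip_width: -0.001
```

```bash
python3 -c "
from h import *
pol();orbit(5.65)
im=grab_frame('side')[140:290,260:440]
cv2.imwrite('pics/side9.png',cv2.resize(im,None,fx=4,fy=4,interpolation=2))"
```

```text
t 19.97 r 0.0585 ang 79.7 yaw -102.9 z 0.0786 q6 -1.31 Fr 4.7 Ft -1.8 Fz -0.5
centre in tool [ 5.85 -0.26]
[[0.07, 0.69, 0], [0, 0, -7], -1], [[0.23, 1.36, 0], [0, 0, -14], -1], [[0.47, 2.01, 0], [0, 0, -21], -1], [[0.78, 2.62, 0], [0, 0, -28], -1], [[1.17, 3.19, 0], [0, 0, -35], -1], [[1.63, 3.71, 0], [0, 0, -42], -1], [[2.14, 4.17, 0], [0, 0, -49], -1], [[2.71, 4.57, 0], [0, 0, -56], -1],
```

View pics/side9.png

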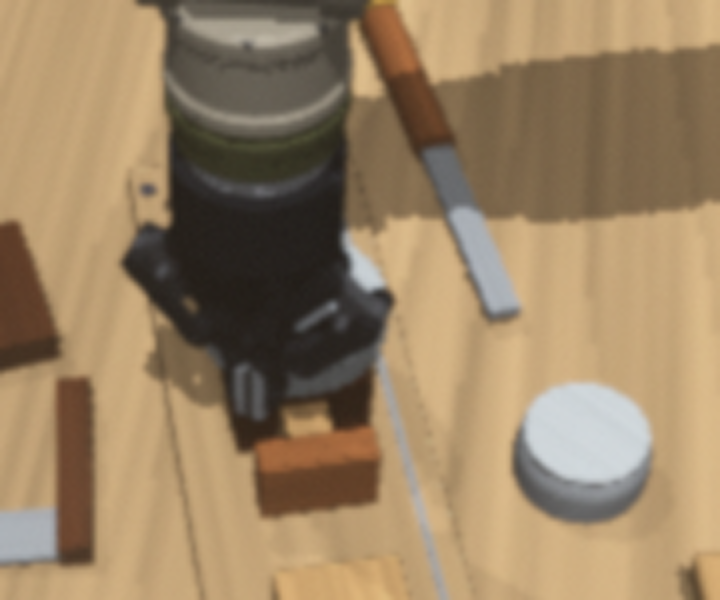

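Emit:
send_rows:
  motion:
    - [[0.12,0.69,0],[0,0,-7],-1]
    - [[0.31,1.36,0],[0,0,-14],-1]
    - [[0.57,2.01,0],[0,0,-21],-1]
    - [[0.9,2.62,0],[0,0,-28],-1]
    - [[1.3,3.19,0],[0,0,-35],-1]
    - [[1.76,3.71,0],[0,0,-42],-1]
    - [[2.27,4.17,0],[0,0,-49],-1]
    - [[2.84,4.57,0],[0,0,-56],-1]

```text
time: 20.68
tool_pos: [0.503, 0.086, 0.0783]
ee_rot: [-0.001, 0.917, -0.398, -0.001]
force: [-1.0, 2.5, 1.5]
grip_width: 0.003
```

```bash
python3 -c "
from h import *
pol();orbit(5.65)"
```

```text
t 20.68 r 0.0584 ang 136.8 yaw -46.9 z 0.0783 q6 -2.31 Fr 2.4 Ft -1.2 Fz 1.5
centre in tool [ 5.83 -0.38]
[[0.09, 0.69, 0], [0, 0, -7], -1], [[0.26, 1.36, 0], [0, 0, -14], -1], [[0.51, 2.00, 0], [0, 0, -21], -1], [[0.84, 2.61, 0], [0, 0, -28], -1], [[1.24, 3.17, 0], [0, 0, -35], -1], [[1.70, 3.68, 0], [0, 0, -42], -1], [[2.23, 4.13, 0], [0, 0, -49], -1], [[2.80, 4.52, 0], [0, 0, -56], -1],
```

Two more steps, then I retreat outward and lift.

Emit:
send_rows:
  motion:
    - [[0.2,0.69,0],[0,0,-7],-1]
    - [[0.42,1.36,0],[0,0,-14],-1]
    - [[0.42,1.36,0],[0,0,-14],-1]

```text
time: 20.93
tool_pos: [0.494, 0.073, 0.0781]
ee_rot: [-0.001, 0.959, -0.284, -0.002]
force: [-5.6, 3.4, 3.7]
grip_width: -0.003
```

Emit:
send_rows:
  motion:
    - [[-1.2,0,0],[0,0,0],-1]
    - [[-2.5,0,0],[0,0,0],-1]
    - [[-2.5,0,-3],[0,0,0],-1]
    - [[-2.5,0,-6],[0,0,0],-1]
    - [[-4.5,0,-8],[0,0,0],-1]
    - [[-6.5,0,-8],[0,0,0],-1]
    - [[-6.5,0,-8],[0,0,0],-1]

```text
time: 21.52
tool_pos: [0.4394, 0.1097, 0.1596]
ee_rot: [-0.0, 0.958, -0.286, 0.0]
force: [-1.4, -0.4, 0.5]
grip_width: 0.0
```

```bash
python3 -c "
from h import *
pol()
f=grab_frame('side');im=f[140:290,260:440]
cv2.imwrite('pics/side10.png',cv2.resize(im,None,fx=4,fy=4,interpolation=2))"
```

```text
t 21.52 r 0.1238 ang 149.0 yaw -33.3 z 0.1596 q6 -2.49 Fr 1.0 Ft 1.1 Fz 0.5
```

View pics/side10.png

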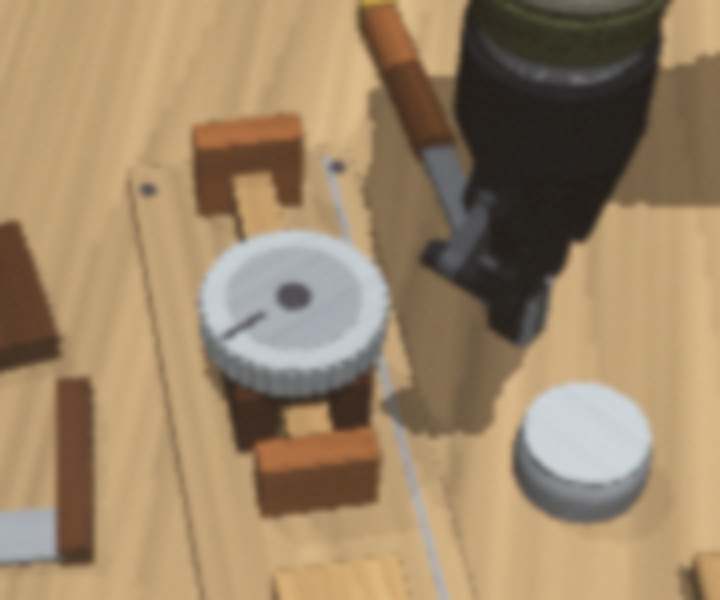

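```bash
cat >> h.py <<'E'
A=np.radians(107.7);yv=np.array([np.cos(A),np.sin(A)]);xv=np.array([yv[1],-yv[0]])
def J(x,y): return C+x*xv+y*yv
def jig(p): p=np.asarray(p)[:2]-C; return np.round([p@xv,p@yv],4)
E
python3 -c "
from h import *
gs(222,338)
for y,z in((-.195,.16),(-.195,.045)): print(J(0,y));goto(np.r_[J(0,y),z],np.radians(-72.3))
# plate outer face in side view: refine lateral using plate & head top edges
f=grab_frame('side')
for n,u,v,z in(('side',260+193/4,140+125/4,.075),('side',260+302/4,140+115/4,.075),('side',260+255/4,140+447/4,.06),('side',260+380/4,140+432/4,.06),('side',331,281,.058),('side',359.,278,.058)): print(jig(ray(n,u,v,z)))
for u,v in((385,290),(445,262),(503,232)): print('chisel',jig(ray('top',u,v,.01)))
"
```

```text
groove 46.409899997122714 turned mod360 17.909899997122714
[ 0.60488645 -0.13976899]
shift cm [27.4  11.79 -0.11]
rotvec deg [-4.000e-02 -2.000e-02  3.904e+01]
[ 0.60488645 -0.13976899]
shift cm [27.39 11.79 11.39]
rotvec deg [-4.000e-02 -2.000e-02  3.904e+01]
[ 0.0279 -0.1482]
[-0.0323 -0.146 ]
[0.0289 0.064 ]
[-0.0328  0.0651]
[0.0266 0.132 ]
[-0.0262  0.134 ]
chisel [-0.1256 -0.04  ]
chisel [-0.119  -0.1721]
chisel [-0.1069 -0.3049]
```

The wheel has turned about 738° from its start, the groove agrees, and the stop hasn't shifted. Next I go behind the end plate.

Emit:
send_rows:
  motion:
    - [[3.4,1.5,0],[0,0,5],-1]
    - [[6.8,2.9,0],[0,0,10],-1]
    - [[10.2,4.4,0],[0,0,15],-1]
    - [[13.7,5.9,0],[0,0,20],-1]
    - [[17.1,7.4,0],[0,0,25],-1]
    - [[20.5,8.8,0],[0,0,30],-1]
    - [[23.9,10.3,0],[0,0,35],-1]
    - [[27.4,11.8,0],[0,0,39],-1]

```text
time: 22.28
tool_pos: [0.6065, -0.1435, 0.1569]
ee_rot: [0.0, 0.806, -0.593, -0.001]
force: [0.5, 0.7, 0.2]
grip_width: -0.001
```

Emit:
send_rows:
  motion:
    - [[0,0,0],[0,0,0],-1]
    - [[0,0,0],[0,0,0],-1]
    - [[0,0,0],[0,0,0],-1]

```text
time: 22.53
tool_pos: [0.6051, -0.1416, 0.1568]
ee_rot: [0.0, 0.807, -0.591, -0.001]
force: [0.2, 0.7, -0.1]
grip_width: -0.002
```

```bash
python3 -c "
from h import *
pol();print(jig(observe()['tool_pos']));goto(np.r_[J(0,-.19),.045],np.radians(-72.3))
cv2.imwrite('pics/side11.png',grab_frame('side'))"
```

```text
t 22.53 r 0.1969 ang -72.4 yaw -72.4 z 0.1568 q6 -2.24 Fr -0.6 Ft 0.4 Fz -0.1
[-0.0003 -0.1969]
shift cm [-0.67 -0.05 11.18]
rotvec deg [ 0.11  0.1  -0.12]
```

View pics/side11.png

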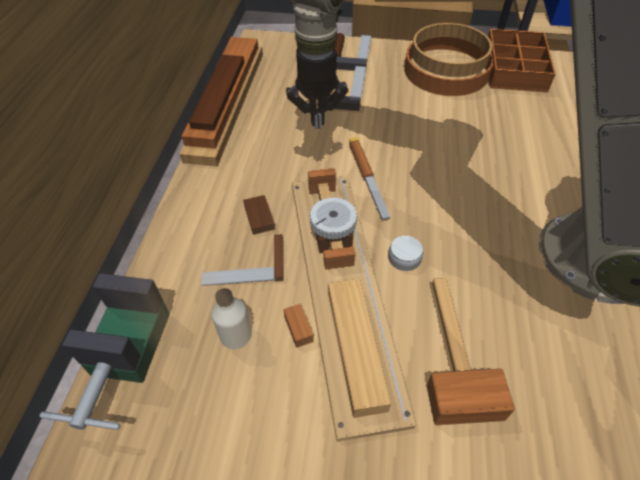

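The finger is at about (318,120), behind the end plate at (322,175). I'll lower it and creep in.

Emit:
send_rows:
  motion:
    - [[0,0,3.5],[0,0,0],-1]
    - [[0,0,7],[0,0,0],-1]
    - [[0,0,9.5],[0,0,0],-1]
    - [[0,0,11],[0,0,0],-1]
    - [[-0.8,0,11],[0,0,0],-1]
    - [[-1.6,0,11],[0,0,0],-1]
    - [[-2.3,0,11],[0,0,0],-1]
    - [[-2.7,0,11],[0,0,0],-1]

```text
time: 23.25
tool_pos: [0.5982, -0.1143, 0.0503]
ee_rot: [-0.001, 0.807, -0.59, 0.001]
force: [-0.5, 0.2, 0.0]
grip_width: -0.0
```

Emit:
send_rows:
  motion:
    - [[-0.1,0,0],[0,0,0],-1]
    - [[-0.3,0,0],[0,0,0],-1]
    - [[-0.5,0,0],[0,0,0],-1]
    - [[-0.7,0,0],[0,0,0],-1]
    - [[-0.7,0,0],[0,0,0],-1]

```text
time: 23.67
tool_pos: [0.5954, -0.109, 0.0485]
ee_rot: [-0.0, 0.807, -0.591, 0.0]
force: [-0.2, 0.9, 0.4]
grip_width: 0.003
```

```bash
python3 -c "
from h import *
pol();print(jig(observe()['tool_pos']))"
```

```text
t 23.67 r 0.1628 ang -72.2 yaw -72.4 z 0.0485 q6 -2.19 Fr -0.9 Ft 0.1 Fz 0.4
[ 0.0004 -0.1628]
```

Emit:
send_rows:
  motion:
    - [[-0.2,0,0],[0,0,0],-1]
    - [[-0.6,0,0],[0,0,0],-1]
    - [[-1.1,0,0],[0,0,0],-1]
    - [[-1.6,0,0],[0,0,0],-1]
    - [[-2.1,0,0],[0,0,0],-1]
    - [[-2.5,0,0],[0,0,0],-1]
    - [[-2.8,0,0],[0,0,0],-1]
    - [[-3.0,0,0],[0,0,0],-1]

```text
time: 24.33
tool_pos: [0.5863, -0.08, 0.0484]
ee_rot: [-0.0, 0.807, -0.59, 0.0]
force: [0.3, -3.4, 0.5]
grip_width: -0.001
```

```bash
python3 -c "
from h import *
pol();print(jig(observe()['tool_pos']))
f=grab_frame('side');im=f[140:290,260:440]
cv2.imwrite('pics/side12.png',cv2.resize(im,None,fx=4,fy=4,interpolation=2))"
```

```text
t 24.33 r 0.1324 ang -72.1 yaw -72.4 z 0.0484 q6 -2.15 Fr 3.4 Ft -0.8 Fz 0.5
[ 0.0005 -0.1324]
```

View pics/side12.png

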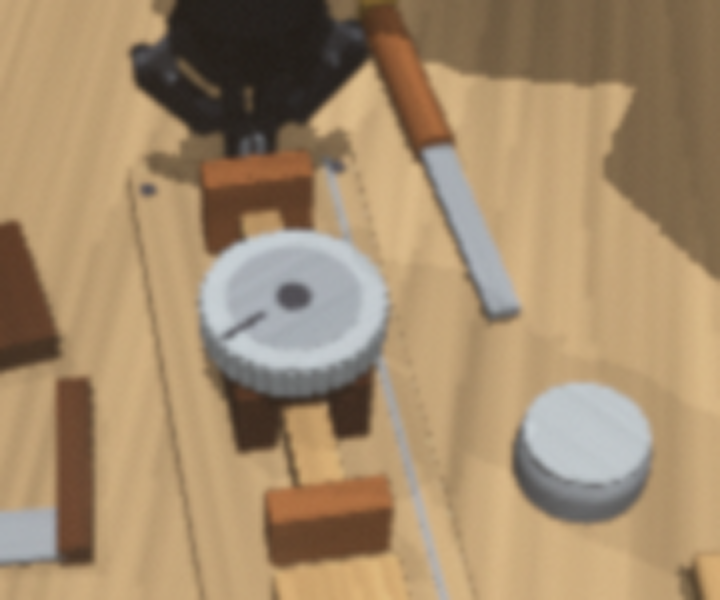

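The stop slides with 3.4 N and the wheel groove is unchanged. I'll continue 2.2 cm, then measure the gap.

Emit:
send_rows:
  motion:
    - [[-0.3,0,0],[0,0,0],-1]
    - [[-0.7,0,0],[0,0,0],-1]
    - [[-1.1,0,0],[0,0,0],-1]
    - [[-1.5,0,0],[0,0,0],-1]
    - [[-1.9,0,0],[0,0,0],-1]
    - [[-2.2,0,0],[0,0,0],-1]
    - [[-2.2,0,0],[0,0,0],-1]

```text
time: 24.97
tool_pos: [0.5794, -0.0585, 0.0483]
ee_rot: [-0.0, 0.807, -0.59, -0.0]
force: [0.4, -0.9, 0.7]
grip_width: 0.006
```

```bash
python3 -c "
from h import *
pol();print(jig(observe()['tool_pos']))
f=grab_frame('side');im=f[220:320,290:410]
cv2.imwrite('pics/side13.png',cv2.resize(im,None,fx=6,fy=6,interpolation=2))
f=grab_frame('top');im=f[200:310,230:350]
cv2.imwrite('pics/top13.png',cv2.resize(im,None,fx=5,fy=5,interpolation=2))"
```

```text
t 24.97 r 0.1098 ang -72.1 yaw -72.4 z 0.0483 q6 -2.12 Fr 1.0 Ft 0.1 Fz 0.7
[ 0.0005 -0.1098]
```

View pics/side13.png

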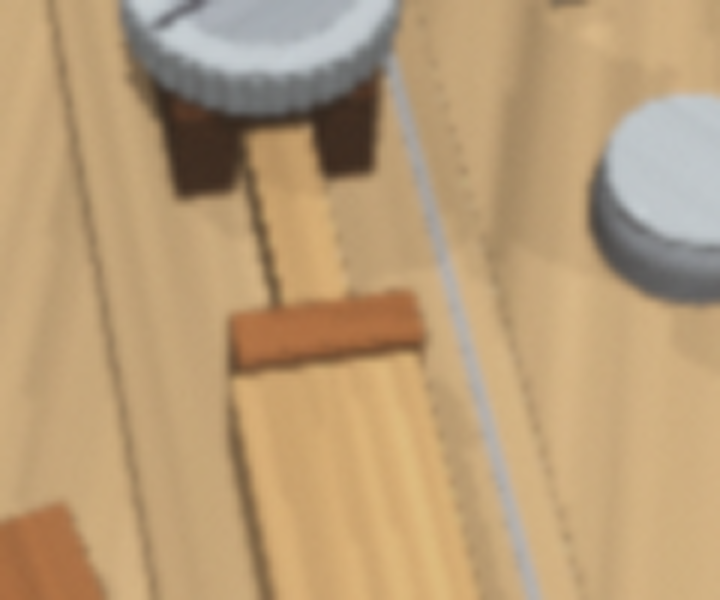

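View pics/top13.png

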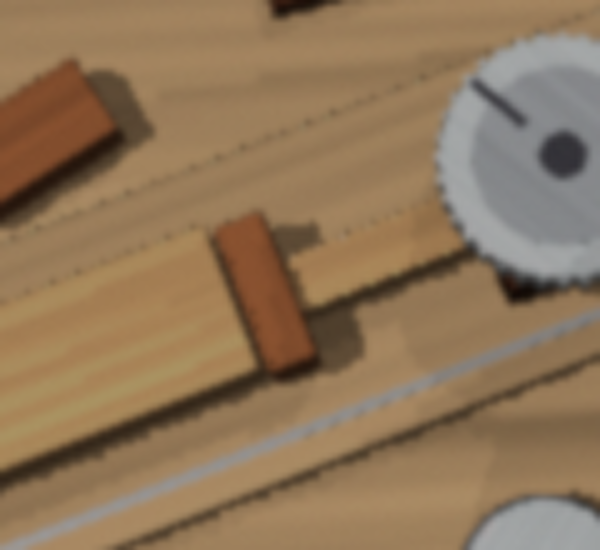

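```bash
python3 -c "
from h import *
for u,v,z in((238,363,.06),(420,343,.06),(238,377,.058),(420,354,.058)): print('s',jig(ray('side',290+u/6,220+v/6,z)))
for u,v,z in((213,232,.06),(265,375,.06),(207,229,.058),(258,371,.058)): print('t',jig(ray('top',230+u/5,200+v/5,z)))
a=cv2.imread('pics/top0.png');
im=grab_frame('top')
# blank far end shift check
d=cv2.absdiff(a,im)[240:340,140:280].max(axis=2);print('diff>40 near blank far end',(d[:, :80]>40).sum())
"
```

```text
s [0.0291 0.1318]
s [-0.028   0.1338]
s [0.0298 0.1356]
s [-0.0276  0.1366]
t [0.0276 0.1324]
t [-0.0307  0.1336]
t [0.03   0.1342]
t [-0.028   0.1356]
diff>40 near blank far end 0
```

The gap is about 2 to 3 mm. I'll creep in.

Emit:
send_rows:
  motion:
    - [[-0.1,0,0],[0,0,0],-1]
    - [[-0.15,0,0],[0,0,0],-1]
    - [[-0.2,0,0],[0,0,0],-1]
    - [[-0.25,0,0],[0,0,0],-1]

```text
time: 25.45
tool_pos: [0.5788, -0.0575, 0.048]
ee_rot: [0.0, 0.807, -0.591, -0.0]
force: [0.5, -3.1, -2.9]
grip_width: 0.0
```

```bash
python3 -c "
from h import *
pol();print(jig(observe()['tool_pos']))"
```

```text
t 25.45 r 0.1087 ang -72.2 yaw -72.4 z 0.0480 q6 -2.11 Fr 3.1 Ft -0.5 Fz -2.9
[ 0.0002 -0.1087]
```

Emit:
send_rows:
  motion:
    - [[-0.05,0,0],[0,0,0],-1]
    - [[-0.1,0,0],[0,0,0],-1]

```text
time: 25.62
tool_pos: [0.5786, -0.0565, 0.0481]
ee_rot: [0.0, 0.807, -0.591, -0.0]
force: [0.9, -5.4, -4.4]
grip_width: -0.001
```

```bash
python3 -c "
from h import *
pol();print(jig(observe()['tool_pos']))
f=grab_frame('side');im=f[220:320,290:410]
cv2.imwrite('pics/side14.png',cv2.resize(im,None,fx=6,fy=6,interpolation=2))
f=grab_frame('top');im=f[200:310,230:350]
cv2.imwrite('pics/top14.png',cv2.resize(im,None,fx=5,fy=5,interpolation=2))
a=cv2.imread('pics/top0.png');d=cv2.absdiff(a,f)[240:340,140:280].max(axis=2);print((d[:,:80]>40).sum(),(d[:,:80]>20).sum())"
```

```text
t 25.62 r 0.1077 ang -72.2 yaw -72.4 z 0.0481 q6 -2.11 Fr 5.4 Ft -0.8 Fz -4.4
[ 0.0002 -0.1077]
0 0
```

View pics/side14.png

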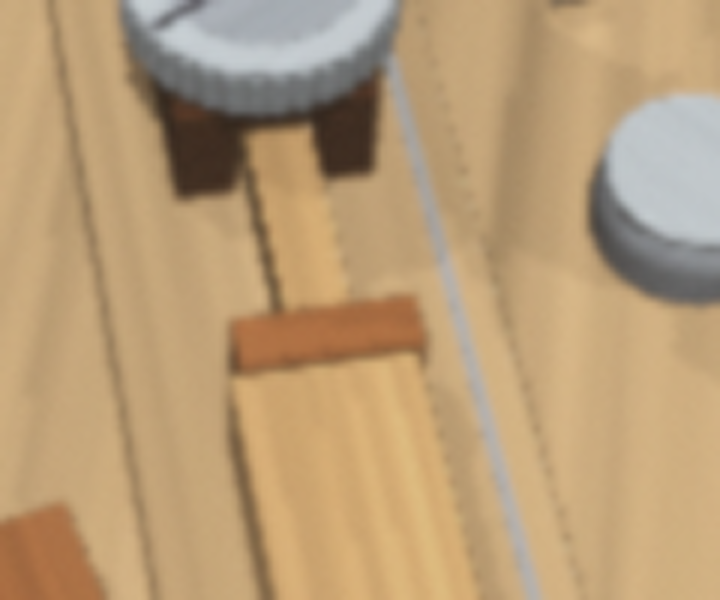

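View pics/top14.png

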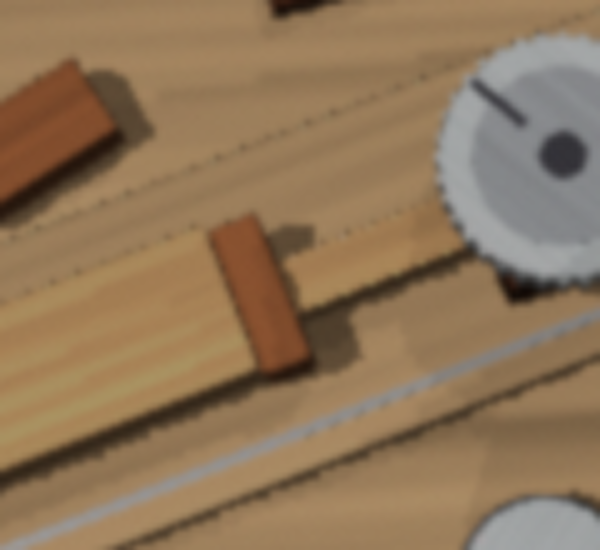

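The force is 5.4 N and the blank hasn't moved (picture difference 0). I'll creep in 1 mm steps until the blank takes up contact.

Emit:
send_rows:
  motion:
    - [[-0.05,0,0],[0,0,0],-1]
    - [[-0.1,0,0],[0,0,0],-1]
    - [[-0.1,0,0],[0,0,0],-1]

```text
time: 25.97
tool_pos: [0.5785, -0.0562, 0.0481]
ee_rot: [0.001, 0.807, -0.591, 0.001]
force: [1.3, -6.4, -5.4]
grip_width: 0.002
```

```bash
cat > chk.py <<'E'
from h import *
pol();print(jig(observe()['tool_pos']))
f=grab_frame('top');g=grab_frame('side')
a=cv2.imread('pics/top0.png');d=cv2.absdiff(a,f)[240:340,140:230].max(axis=2);print((d>40).sum(),(d>10).sum(),d.max())
a=cv2.imread('pics/side0.png');d=cv2.absdiff(a,g)[320:430,330:400].max(axis=2);print((d>40).sum(),(d>10).sum(),d.max())
E
python3 chk.py
```

```text
t 25.97 r 0.1074 ang -72.2 yaw -72.4 z 0.0481 q6 -2.11 Fr 6.5 Ft -0.7 Fz -5.4
[ 0.0002 -0.1074]
0 6101 22
0 43 23
```

Emit:
send_rows:
  motion:
    - [[-0.05,0,0],[0,0,0],-1]
    - [[-0.1,0,0],[0,0,0],-1]
    - [[-0.1,0,0],[0,0,0],-1]

```text
time: 26.32
tool_pos: [0.5782, -0.0554, 0.0481]
ee_rot: [0.001, 0.807, -0.591, 0.001]
force: [1.5, -6.2, -4.6]
grip_width: -0.002
```

```bash
python3 chk.py
```

```text
t 26.32 r 0.1065 ang -72.2 yaw -72.4 z 0.0481 q6 -2.11 Fr 6.3 Ft -0.5 Fz -4.6
[ 0.0002 -0.1065]
0 5856 28
4 180 44
```

```bash
python3 - <<'E'
from h import *
g=grab_frame('side');a=cv2.imread('pics/side0.png')
d=cv2.absdiff(a,g).max(axis=2)
ys,xs=np.where(d[290:430,320:420]>15);print(len(ys),ys.min()+290,ys.max()+290,xs.min()+320,xs.max()+320)
print(np.histogram(ys+290,bins=7))
e=np.clip(d.astype(int)*5,0,255).astype(np.uint8)[250:430,290:430]
s=np.hstack([cv2.resize(g[250:430,290:430],None,fx=2.8,fy=2.8,interpolation=2),cv2.cvtColor(cv2.resize(e,None,fx=2.8,fy=2.8),cv2.COLOR_GRAY2BGR)])
cv2.imwrite('pics/diff.png',s)
E
```

```text
212 292 418 328 419
(array([  1,  59,  27,   0,   0,   0, 125]), array([292., 310., 328., 346., 364., 382., 400., 418.]))
```

View pics/diff.png

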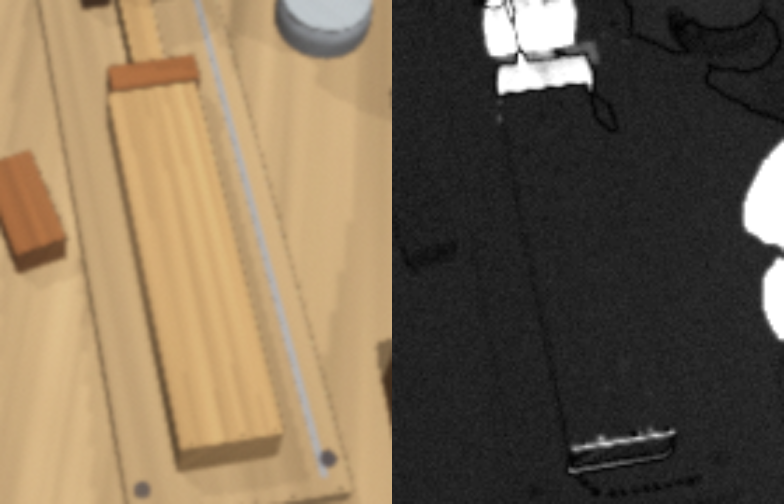

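The difference picture lights up only along the blank's far end, at about (390 ± 30, 415). The blank has moved less than a pixel (about 1 mm), so the head is in contact. I'll retreat and lift clear.

Emit:
send_rows:
  motion:
    - [[0.5,0,0],[0,0,0],-1]
    - [[1.5,0,0],[0,0,0],-1]
    - [[3,0,0],[0,0,0],-1]
    - [[4,0,-1],[0,0,0],-1]
    - [[4.5,0,-4],[0,0,0],-1]
    - [[5,0,-8],[0,0,0],-1]
    - [[5.5,0,-12],[0,0,0],-1]
    - [[6,0,-15],[0,0,0],-1]

```text
time: 27.13
tool_pos: [0.5973, -0.1129, 0.202]
ee_rot: [-0.001, 0.807, -0.591, 0.001]
force: [-0.3, 0.0, 0.5]
grip_width: -0.001
```

Emit:
send_rows:
  motion:
    - [[1.5,0,-1],[0,0,0],-1]
    - [[3,0,-2],[0,0,0],-1]
    - [[3,0,-2],[0,0,0],-1]
    - [[3,0,-2],[0,0,0],-1]
    - [[3,0,-2],[0,0,0],-1]

```text
time: 27.55
tool_pos: [0.6048, -0.1401, 0.2174]
ee_rot: [-0.0, 0.807, -0.591, -0.001]
force: [0.8, -0.1, -0.1]
grip_width: -0.0
```

```bash
cat > end.py <<'E'
from h import *
s=observe();print(s['time'],s['tool_pos'],s['force'],np.abs(s['qd']).max())
g=grab_frame('side');cv2.imwrite('pics/sideE.png',g)
t=grab_frame('top');cv2.imwrite('pics/topE.png',cv2.resize(t[200:310,230:350],None,fx=5,fy=5,interpolation=2))
cv2.imwrite('pics/sideEc.png',cv2.resize(g[190:300,290:410],None,fx=5,fy=5,interpolation=2))
E
python3 end.py
```

```text
27.55 [ 0.60481396 -0.14011561  0.21744205] [ 0.76752432 -0.13645653 -0.1155484 ] 0.020314841766888952
```

View pics/sideE.png

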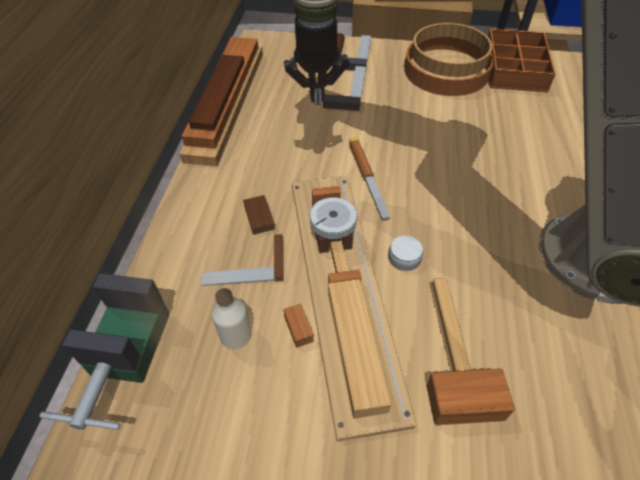

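View pics/topE.png

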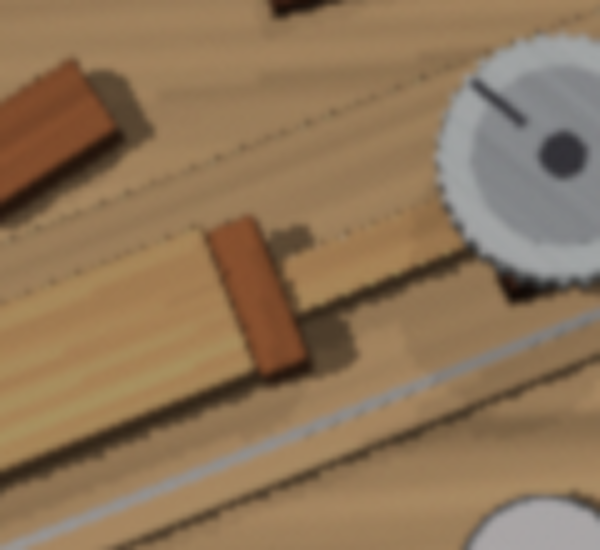

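View pics/sideEc.png

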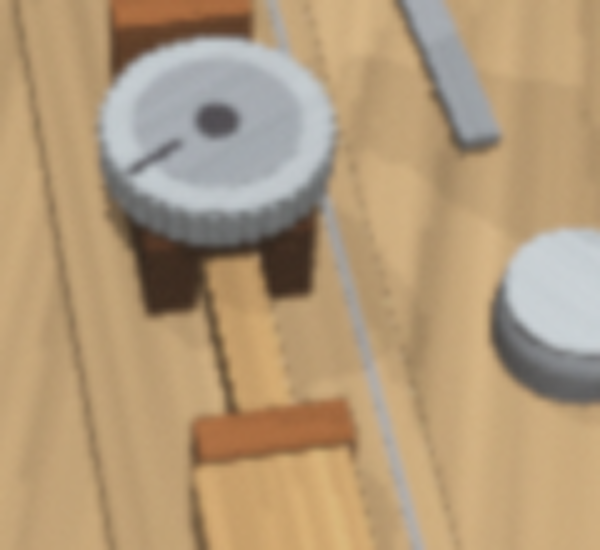

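The head is flush with the blank's end at side view (345,277), the groove is unchanged, the bystanders are in place and the robot is clear. I'm handing the job in.

```bash
python3 -c "
from plant import *
print(job_done())"
```

```text
the job is handed in; nothing more can be done
None
```

I turned the wheel loose, slid the stop up against the blank and moved the robot clear, then handed the job in at about 27.7 s. The hand-in gives no verdict, so the results below are my own measurements.

- **Wheel:** I turned it in three fingertip strokes round the rim. The groove shows about 738° counter-clockwise in all, so it ends at 12.9 to 13.1 rad depending on where it started. Contact dropped out briefly in the first stroke because I had the axis about 1 mm off. I corrected that, and the groove angles matched the strokes afterwards.
- **Stop:** It didn't move while I turned the wheel. I pushed it by its end plate, and it slid with about 3.4 N.
- **Blank:** The force rose to about 6.4 N and the blank's far end moved by less than a pixel, about 1 mm. I take that as contact. My last gap measurement from the pictures, taken before the final creep, was 2–3.5 mm. After that I judged contact by force and by eye.
- **Final view:** The head sits flush with the blank's end and the wheel groove is where I left it. The other things look unmoved by eye, and the robot is clear with no force on the tool.

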